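# Tighten the strainer cap with a ratchet ring spanner

## Robot

A 6-joint arm with a two-finger parallel gripper is mounted at the origin on the work surface. World frame = base frame: x ahead of the robot, y to its left, z up, the work surface at z = 0. Lengths are in m, angles in rad, forces in N, time in s.
With the tool pointing down it reaches from about 0.3 to 0.85 m from the base axis. Payload 5.4 kg.
Tool frame: the origin (TCP) lies at the very end of the fingers, on their centre line; the grasp point (between the pads) lies 19 mm behind it; x points along the fingers, y is the direction in which the jaws open and shut, and the axes are right-handed (so a half turn about x gives the same grasp; the last joint's range is limited). The gripper opens to 85 mm and grips with 20 to 120 N. Pads are 22 mm wide; open, the fingers measure 114 mm over their backs; the gripper's body (76 mm by 85 mm) begins 54 mm behind the grasp point. The pads swing forward as they close: fully open they stand 13 mm farther back than shut.
Start: joints at [-1.327, 0.158, 1.597, -0, 1.386, -0.21], TCP at [0.252, -0.517, 0.2] pointing down, gripper open.
Joint ranges: [-2.91, 2.91], [-0.94, 2.29], [0.18, 2.7], [-1.29, 4.43], [0.17, 2.64], [-3, 3]. Speed limits (rad/s): [2.57, 2.57, 3.14, 3.14, 3.14, 3.14].

## Interface

Orientations are given as a unit quaternion [x, y, z, w].
In Python, from bench import sense, camera, get_calibration, hand_in, look_for, trace, pinpoint gives the robot as it stands.
- The arm moves only by the tool send_rows, never from a script. Its argument "increments" is a list of rows, each an object of numbers: "tx", "ty", "tz": the shift along the tool's x, y, z in m; "wx", "wy", "wz": the turn, a rotation vector about the tool's x, y, z in degrees; "grip": the gripper command: -1 is fully open, 1 is shut, values between are in proportion. In form: [{"tx": .., "ty": .., "tz": .., "wx": .., "wy": .., "wz": .., "grip": ..}, ...]. A call has 1 to 10 rows; each row is the pose to reach, as a shift and turn from the pose commanded when the call began, along the tool's axes at that moment; what a row does not reach only later rows make up. A row lasts 1/10 s, in which the tool goes at most 50 mm and 8.59 degrees, less where a joint would pass 70% of its speed; a pose out of reach is approached as far as the arm can. A call with a gripper value outside its range is refused whole. The fingers move at their own pace and stop on an object; "newtons" is the grip in N (left out, the last holds). Time passes only in rows, so rows that repeat a pose let the fingers close. It gives the time, the measured TCP pose, the force and the opening at its end, in the units of the state.
- sense(): the state, without advancing time (a new reading comes with each control period).
- camera(name): name is "scene" or "top" or "wrist"; returns the picture (480x640x3 uint8, red, green, blue); there is no depth.
- get_calibration(name): a dict with "fovy" (degrees; the focal length in pixels is half the picture's height over the tangent of half this angle, whatever the lens; pixels are square), "cx", "cy" (the principal point, pixels), "rvec" (rotation vector, rad) and "tvec" (3), from world to camera coordinates, as OpenCV has them; the wrist camera has in their place "hand_eye" (4x4, takes a point from camera to tool coordinates, whose origin is the TCP and whose axes are the tool frame's). Camera axes: x right, y down, z forward; pixel columns grow to the right and rows downward; lengths in m; the calibration is good to about 2 mm. A picture is of the moment at which its call begins: read the wrist's pose just before it. get_calibration takes no time and is no camera call.
- hand_in(): hands the job in, once; it reports no verdict.
Trained networks look in the newest picture that a camera, given by its name, has taken for a name from the list of things; names that differ only in an ending like _2 or _b are one class to them, and where a whole thing is asked for, a point or a joint stands for the part that bears it (a point fixed in the world has none). Each returns a list of dicts, best first, with "score" (0 to 1); they miss things now and then, are a little off and sometimes report something else, mostly with a low value. They report only what shows in the picture. A call takes as long as a camera call. They do not tell look-alikes from the thing itself.
- look_for(camera, target): "point" ([x, y, z] in m, in the coordinates of the camera as it stood for that picture, good to about 4 mm: the middle of the surface that is visible of it).
- trace(camera, target): "region" (480x640 bool, what is visible of it).
- pinpoint(camera, target): "point" ([x, y, z] in m, in the coordinates of the camera as it stood for that picture, good to about 4 mm: a listed point, or the origin of a listed thing).
The state is a dict: "time_s": time; "joint_pos": joint angles; "qd": joint speeds; "joint_efforts": joint torques, N m; "tool_pos": TCP position; "orientation": TCP orientation; "contact_force": force on the tool from outside, world axes, zero at the start; "torque": the same for the moment, N m; "gripper_width": opening from 0.0 (shut) to 1.0 (fully open).
Only numpy, scipy, OpenCV 4.12 (cv2) and the standard library are available. Lean on these libraries where they do the work, as an engineer would, in place of code of your own. Each camera call takes 0.05 s, during which the arm holds its last target.

## Task

The water strainer for the oven has been cleaned and its hexagonal cap is only loosely screwed on. Take the ratchet ring spanner from the rubber mat, fit its ring fully down over the slanting hexagon and, swinging the spanner back and forth, turn the cap clockwise until it comes to its stop; then lay the spanner flat on the mat again, the same side up. Turn the cap with the spanner only, do not press on the strainer with the gripper, and knock nothing over.

Things in the scene. Friction and masses are not known exactly. Their poses are not given: they have to be found in the camera images.
- strainer: Fixed brass and steel water strainer. Origin on the counter under the pipe's middle, z up. The pipe (38 mm thick, fittings to 62, 270 long) runs along y, centre line 70 mm up, on feet at y = +-100 mm. From its middle a round leg (48 mm thick, collar 58) rises 85 mm at 30 degrees from vertical, leaning to the strainer's -x (about towards the robot); the hexagonal cap is on its end.
- cap_seat (a point): Centre of the top face of the cap's round flange (52 mm wide), where the hexagon begins; a ring fully home has its mouth here. z points outward along the leg, 30 degrees from vertical; x, normal to two flats, turns with the cap. Brass hexagon 36 mm across flats, 16 high along z, its top 5 mm chamfered to 32.5 mm; on it a round boss 30 mm wide, to 23 mm above the seat. The cap only turns about z.
- cap (a joint): Turn of the cap in rad; grows as it is screwed clockwise (seen from outside, looking down on the cap). Starts between 0.3 and 1.0; the firm stop at 2.4 is fully tight. It resists with about 0.45 Nm all the way and stays where it is left.
- spanner: Loose steel ratchet ring spanner, 195 mm long, about 0.4 kg, flat on the mat. Origin: centre of the ring's hole at its underside; z up. Head 82 mm wide, 22 high. Handle along -x, 18 mm wide (y), z 10 to 30 mm, from 40 to 130 mm from the ring's centre, then a round butt 24 mm wide, 30 high, centred at 142 mm, on which it rests as on the head. Centre of mass about 60 mm along the handle.
- ring_mouth (a point): Spanner's origin again. The hexagonal drive in the ring is 38.6 mm across flats, 20 deep, open at both ends, and ratchets in the head: swinging the handle clockwise (from above) carries it along after at most 12 degrees of free travel; counter-clockwise the ratchet slips (under 0.06 Nm). On the cap it has about 16 degrees of play in all.
- handle_grip (a point): Place to grip the spanner, across its 18 mm width: 75 mm from the ring's centre along -x, 20 mm above the underside. The drive's angle in the head is random and not reported: match the hexagons by feel. Resting lightly on the hexagon, swung clockwise in small steps (60 degrees and free travel at most), the ring drops 11 mm or more when they agree.
- mat: Black rubber mat fixed on the counter, 220 x 130 x 4 mm (x, y, z); origin at the centre of its underside on the counter. It lies to the left or to the right of the strainer, the spanner on it.
- pan: Loose open steel pan, 190 x 160 x 60 mm, on the side opposite the mat; origin at the centre of its underside. Bystander.
- oil_bottle: Bystander: amber glass bottle, 62 mm wide, 220 mm tall, behind the strainer; origin under its centre.
- spice_jar: Bystander: glass jar with steel lid, 70 mm wide, 110 mm tall, behind the strainer; origin under its centre.
- steel_cup: Bystander: steel cup, 76 mm wide, 90 mm tall, to the left; origin under its centre.
- tin: Bystander: bare tin can, 74 mm wide, 110 mm tall, to the right; origin under its centre.
Mind the look-alikes: they are no part of the job. What is shaped like the spanner but orange or red is not meant.

How it is judged:
By the outcome, as a careful person would: the job done as asked, in the order asked, and still so for the second after the job is handed in, with the robot touching nothing.
It also fails if it takes over 72 s, if anything falls off the work surface, if the arm or the gripper's body presses on something with over 40 N, if the wrist force passes 120 N, or if a joint passes its speed limit or range.

## Working session

There is one attempt and no reset: what is moved stays moved. The work goes in short steps, Python scripts to look and compute and a tool call to move; the robot and the scene stay as the last step left them, time stands still between calls to the robot, and variables do not carry over. Pictures are saved under pics/ and viewed, and the job is handed in when it is done.

Besides the shell and the picture viewer there is one more tool, called after "Request:" by a JSON object that holds its "name" and its "arguments", one argument or row to a line. send_rows: Moves the arm, as the interface text tells. Its arguments: {"type":"object","properties":{"increments":{"type":"array","items":{"type":"object","properties":{"tx":{"type":"number"},"ty":{"type":"number"},"tz":{"type":"number"},"wx":{"type":"number"},"wy":{"type":"number"},"wz":{"type":"number"},"grip":{"type":"number"}}}},"newtons":{"type":"number"}},"required":["increments"]}

```bash
ls; mkdir -p pics; cat > h.py <<'E'
import numpy as np, cv2
from scipy.spatial.transform import Rotation as R
from bench import sense, camera, get_calibration, hand_in, look_for, trace, pinpoint
def cam2world(name,p,st=None):
    c=get_calibration(name); p=np.array(p)
    if name=="wrist":
        st=st or sense(); H=np.array(c["hand_eye"]); q=H[:3,:3]@p+H[:3,3]
        return R.from_quat(st["orientation"]).apply(q)+np.array(st["tool_pos"])
    M=R.from_rotvec(np.ravel(c["rvec"])).as_matrix()
    return M.T@(p-np.ravel(c["tvec"]))
def save(name,fn):
    im=camera(name); cv2.imwrite("pics/"+fn,im[:,:,::-1]); return im
def proj(name,P,st=None):
    c=get_calibration(name); P=np.atleast_2d(P)
    if name=="wrist":
        st=st or sense();H=np.array(c["hand_eye"])
        q=R.from_quat(st["orientation"]).inv().apply(P-np.array(st["tool_pos"]))
        X=(q-H[:3,3])@H[:3,:3]
    else:
        M=R.from_rotvec(np.ravel(c["rvec"])).as_matrix(); X=P@M.T+np.ravel(c["tvec"])
    f=240/np.tan(np.radians(c["fovy"])/2)
    return np.c_[c["cx"]+f*X[:,0]/X[:,2],c["cy"]+f*X[:,1]/X[:,2]]
E
python3 - <<'E'
from h import *
np.set_printoptions(precision=4,suppress=True)
print(sense())
for n in("scene","top","wrist"):
    save(n,n+"0.png"); print(n,get_calibration(n))
for n in("scene","top"):
    for t in("strainer","cap_seat","ring_mouth","handle_grip","mat","pan","oil_bottle","spice_jar","steel_cup","tin"):
        for r in pinpoint(n,t)[:3]:
            print(n,t,round(r["score"],2),cam2world(n,r["point"]),proj(n,cam2world(n,r["point"]))[0])
print(sense()["time_s"])
E
```

```text
pics
{'time_s': 0.0, 'joint_pos': array([-1.3271,  0.159 ,  1.5982,  0.    ,  1.3862, -0.2101]), 'qd': array([ 0.0011,  0.0013, -0.0002, -0.0021,  0.0001, -0.0019]), 'joint_efforts': array([  0.0001, -39.6   , -33.1429,  -0.0002,   0.0084,   0.    ]), 'tool_pos': array([ 0.2519, -0.5162,  0.1986]), 'orientation': array([-0.689 , -0.1597,  0.689 , -0.1584]), 'contact_force': array([-0.3599, -0.4567, -0.2915]), 'torque': array([ 0.041 , -0.0693,  0.0099]), 'gripper_width': 0.9980854080041752}
scene {'fovy': 52.35783235076942, 'cx': 318.04314729392945, 'cy': 241.12829991734824, 'rvec': array([ 2.0369,  1.7268, -0.5022]), 'tvec': array([-0.1   , -0.3458,  1.6851])}
top {'fovy': 46.38457470576234, 'cx': 307.5102380219005, 'cy': 237.83910479735013, 'rvec': array([ 2.1501, -2.1536,  0.1702]), 'tvec': array([-0.0096,  0.4872,  1.4683])}
wrist {'fovy': 65.67641540902603, 'cx': 315.32438608632566, 'cy': 236.66318886449855, 'hand_eye': array([[-0.0005, -0.3198,  0.9475, -0.1748],
       [ 1.    ,  0.0007,  0.0007,  0.0008],
       [-0.0009,  0.9475,  0.3198, -0.0821],
       [ 0.    ,  0.    , 
[... 1493 characters left out ...]
91 359.9395]
top handle_grip 0.91 [ 0.4185 -0.0856  0.0145] [335.2674 264.0809]
top handle_grip 0.75 [ 0.2365 -0.3031  0.0197] [417.9695 332.0987]
top handle_grip 0.59 [ 0.509  -0.2666  0.0237] [401.7369 230.4776]
top mat 0.64 [ 0.5262 -0.2784 -0.0043] [404.0054 225.9306]
top pan 0.62 [0.5289 0.302  0.0013] [193.6717 224.7053]
top oil_bottle 0.68 [0.7954 0.0871 0.0008] [272.5505 131.6494]
top spice_jar 0.88 [ 0.7917 -0.1194  0.0004] [345.6329 133.0547]
top steel_cup 0.69 [0.7177 0.3445 0.0002] [180.332  158.2589]
top tin 0.77 [ 0.7206 -0.3587 -0.0046] [430.4736 158.0121]
top tin 0.71 [ 0.5798 -0.2751  0.0047] [402.8883 206.3112]
top tin 0.56 [ 0.6672  0.0285 -0.0016] [293.2744 176.0669]
1.15
```

View pics/scene0.png

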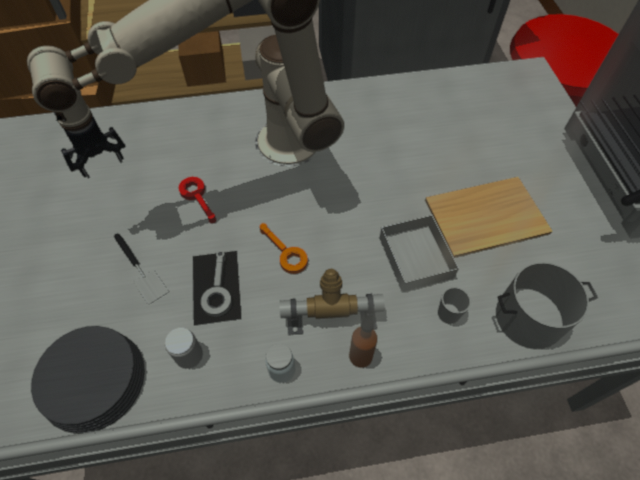

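View pics/top0.png

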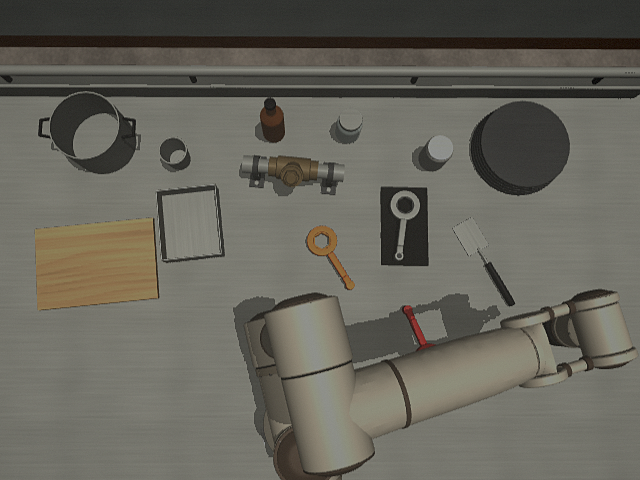

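```bash
python3 - <<'E'
import cv2,numpy as np
a=cv2.imread('pics/top0.png')[100:400,160:480]
cv2.imwrite('pics/topc.png',cv2.resize(a,None,fx=2,fy=2,interpolation=2))
E
```

```text
(no output)
```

View pics/topc.png

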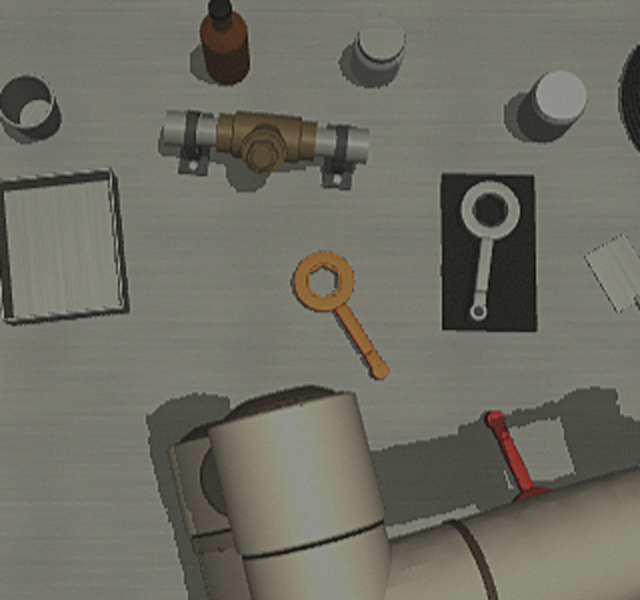

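Three spanner shapes in the top view: orange at (321,240), red at (418,325) and bare steel on the black mat at (403,205). The steel one matches the description, since it is uncoloured and lies on the mat; the crop confirms it. Next I'll work out the approach move.

```bash
cat >> h.py <<'E'
np.set_printoptions(precision=4,suppress=True)
def toolR(xdir,ydir):
    x=np.array(xdir,float);x/=np.linalg.norm(x);y=np.array(ydir,float);y-=x*(x@y);y/=np.linalg.norm(y)
    return np.c_[x,y,np.cross(x,y)]
def delta(pos,Rm,st=None):
    """shift (mm) in tool axes and rotvec deg from measured pose"""
    st=st or sense();R0=R.from_quat(st["orientation"])
    return R0.inv().apply(np.array(pos)-st["tool_pos"])*1000,(R0.inv()*R.from_matrix(Rm)).as_rotvec(degrees=True)
E
python3 - <<'E'
from h import *
s=sense();print(R.from_quat(s["orientation"]).as_matrix())
u=np.array([.9968,-.0796,0]) # spanner x
g=np.array([.5035,-.2685,.2])
v=np.array([-u[1],u[0],0])
for sg in(1,-1):
    print(delta(g,toolR([0,0,-1],sg*v)))
E
```

```text
[[-0.      0.4384 -0.8988]
 [ 0.     -0.8988 -0.4384]
 [-1.     -0.     -0.    ]]
(array([  -0.3877, -112.9202, -334.8584]), array([-149.4343,   -0.0037,    0.0003]))
(array([  -0.3877, -112.9202, -334.8584]), array([30.5657,  0.0002,  0.0028]))
```

View pics/wrist0.png

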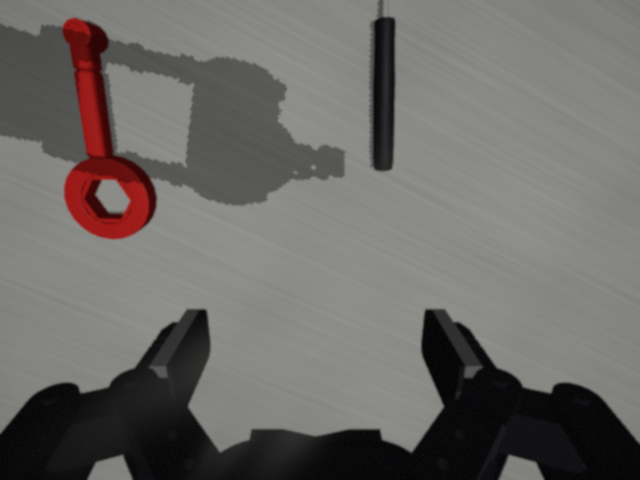

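Request:
{"name": "send_rows", "arguments": {
  "increments": [
    {"ty": -0.017,"tz": -0.048,"wx": 4.5},
    {"ty": -0.034,"tz": -0.096,"wx": 9},
    {"ty": -0.05,"tz": -0.143,"wx": 13.5},
    {"ty": -0.066,"tz": -0.19,"wx": 18},
    {"ty": -0.083,"tz": -0.238,"wx": 22.5},
    {"ty": -0.1,"tz": -0.286,"wx": 27},
    {"ty": -0.113,"tz": -0.335,"wx": 30.6},
    {"ty": -0.113,"tz": -0.335,"wx": 30.6},
    {"ty": -0.113,"tz": -0.335,"wx": 30.6}
  ]
}}

```text
$.increments[0]: bad value
```

```bash
python3 - <<'E'
from h import *
s=sense();print(s["joint_pos"],s["tool_pos"],s["qd"])
save("wrist","w1.png")
for t in("ring_mouth","handle_grip","cap_seat"):
    for r in pinpoint("wrist",t)[:2]:
        p=cam2world("wrist",r["point"],s);print(t,r["score"],p,proj("wrist",p,s))
save("top","t1.png")
for t in("ring_mouth","handle_grip","cap_seat","strainer"):
    for r in pinpoint("top",t)[:3]:
        p=cam2world("top",r["point"]);print(t,r["score"],p,proj("top",p))
E
```

```text
[-1.3271  0.1584  1.597  -0.      1.3862 -0.2101] [ 0.252  -0.5168  0.1996] [-0.0002  0.0013 -0.0005  0.0008  0.0005 -0.0005]
ring_mouth 0.91 [ 0.1663 -0.3336 -0.0004] [[116.5805 192.4544]]
handle_grip 0.97 [ 0.2285 -0.3087  0.0205] [[ 97.8014 124.8851]]
ring_mouth 0.91 [ 0.1641 -0.3324 -0.0003] [[428.183  359.3728]]
ring_mouth 0.87 [ 0.4831 -0.0512 -0.0028] [[322.1904 241.3275]]
ring_mouth 0.81 [ 0.5817 -0.2763  0.0027] [[403.186  205.7789]]
handle_grip 0.96 [ 0.509  -0.2681  0.0207] [[402.1026 230.6391]]
handle_grip 0.79 [ 0.2361 -0.3016  0.021 ] [[417.508  332.2629]]
handle_grip 0.56 [ 0.4167 -0.0817  0.0167] [[333.9065 264.6796]]
cap_seat 0.63 [0.6301 0.034  0.1447] [[290.34   175.6859]]
strainer 0.84 [ 0.6659  0.0291 -0.0023] [[293.0644 176.5873]]
```

View pics/w1.png

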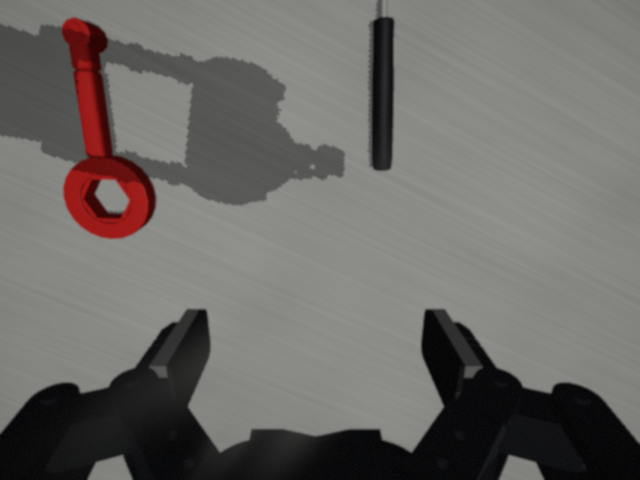

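Request:
{"name": "send_rows", "arguments": {
  "increments": [
    {"tx": 0,"ty": -0.017,"tz": -0.047,"wx": 4.5,"wy": 0,"wz": 0,"grip": -1},
    {"tx": 0,"ty": -0.034,"tz": -0.094,"wx": 9,"wy": 0,"wz": 0,"grip": -1},
    {"tx": 0,"ty": -0.05,"tz": -0.141,"wx": 13.5,"wy": 0,"wz": 0,"grip": -1},
    {"tx": 0,"ty": -0.066,"tz": -0.188,"wx": 18,"wy": 0,"wz": 0,"grip": -1},
    {"tx": 0,"ty": -0.083,"tz": -0.235,"wx": 22.5,"wy": 0,"wz": 0,"grip": -1},
    {"tx": 0,"ty": -0.1,"tz": -0.282,"wx": 27,"wy": 0,"wz": 0,"grip": -1},
    {"tx": 0,"ty": -0.113,"tz": -0.335,"wx": 30.6,"wy": 0,"wz": 0,"grip": -1},
    {"tx": 0,"ty": -0.113,"tz": -0.335,"wx": 30.6,"wy": 0,"wz": 0,"grip": -1},
    {"tx": 0,"ty": -0.113,"tz": -0.335,"wx": 30.6,"wy": 0,"wz": 0,"grip": -1}
  ]
}}

```text
time_s: 2.5
tool_pos: [0.5043, -0.2674, 0.1995]
orientation: [-0.706, 0.027, 0.707, 0.027]
contact_force: [0.2, -0.1, 0.2]
gripper_width: 0.998
```

```bash
python3 - <<'E'
from h import *
s=sense();print(s["time_s"],s["joint_pos"],s["tool_pos"],s["qd"])
save("wrist","w2.png")
for t in("ring_mouth","handle_grip","cap_seat"):
    for r in pinpoint("wrist",t)[:2]:
        p=cam2world("wrist",r["point"],s);print(t,r["score"],p,proj("wrist",p,s))
E
```

```text
2.5 [-0.6989  0.1479  1.6089 -0.0004  1.3849  0.949 ] [ 0.5043 -0.2674  0.1995] [-0.0535 -0.0117  0.016  -0.0106  0.0025 -0.012 ]
ring_mouth 0.64 [ 0.1642 -0.3343 -0.0003] [[385.0962 446.0547]]
ring_mouth 0.57 [ 0.4784 -0.0489  0.0012] [[110.247  235.9068]]
handle_grip 0.81 [ 0.5022 -0.2663  0.0202] [[313.3759 202.9228]]
handle_grip 0.66 [ 0.4116 -0.0917  0.0223] [[155.5634 299.0181]]
```

View pics/w2.png

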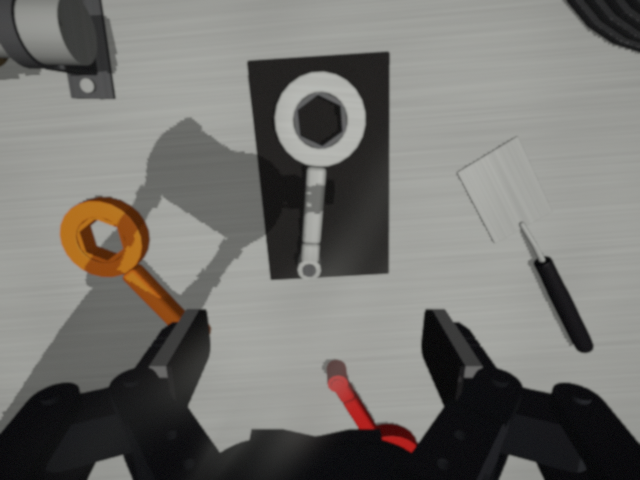

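The steel spanner lies on the mat: ring at (320,118), butt at (309,270). The orange one is at (104,237). Next I'll enlarge the ring to get the axis and the drive angle.

```bash
cat >> h.py <<'E'
def backproj(name,uv,z,st=None):
    c=get_calibration(name);f=240/np.tan(np.radians(c["fovy"])/2)
    d=np.array([(uv[0]-c["cx"])/f,(uv[1]-c["cy"])/f,1.])
    o=cam2world(name,[0,0,0],st);w=cam2world(name,d,st)-o
    return o+w*(z-o[2])/w[2]
E
python3 - <<'E'
from h import *
im=cv2.imread('pics/w2.png')
a=im[60:290,240:400]
g=np.clip(a.astype(float)*1.3,0,255).astype(np.uint8)
cv2.imwrite('pics/w2c.png',cv2.resize(g[:120],None,fx=5,fy=5,interpolation=cv2.INTER_CUBIC))
gr=cv2.cvtColor(im,cv2.COLOR_BGR2GRAY);m=(gr>95).astype(np.uint8)
m[:, :265]=0;m[:,375:]=0;m[:65]=0;m[285:]=0
n,l,stt,cen=cv2.connectedComponentsWithStats(m);k=1+np.argmax(stt[1:,4]);print(stt[1:][stt[1:,4]>50])
m=l==k
ys,xs=np.nonzero(m[:170]);
c,_=cv2.findContours((m[:163]).astype(np.uint8),cv2.RETR_EXTERNAL,cv2.CHAIN_APPROX_NONE)
c=max(c,key=len)[:,0];c=c[c[:,1]<155];e=cv2.fitEllipse(c);print("ring",e)
s=sense()
print("head top centre",backproj("wrist",e[0],.026,s))
for y in(180,200,220,240,270):
    r=np.nonzero(m[y])[0]
    if len(r):print(y,r.min(),r.max(),backproj("wrist",((r.min()+r.max())/2,y),.034,s))
E
```

```text
[[ 265   71  110  214 7930]]
ring ((319.8109436035156, 118.74761962890625), (90.6776351928711, 95.20499420166016), 1.9300484657287598)
head top centre [ 0.5782 -0.2807  0.026 ]
180 307 325 [ 0.5252 -0.273   0.034 ]
200 307 321 [ 0.5066 -0.2696  0.034 ]
220 304 321 [ 0.4874 -0.2666  0.034 ]
240 265 319 [ 0.4689 -0.2451  0.034 ]
270 265 321 [ 0.4374 -0.2429  0.034 ]
```

View pics/w2c.png

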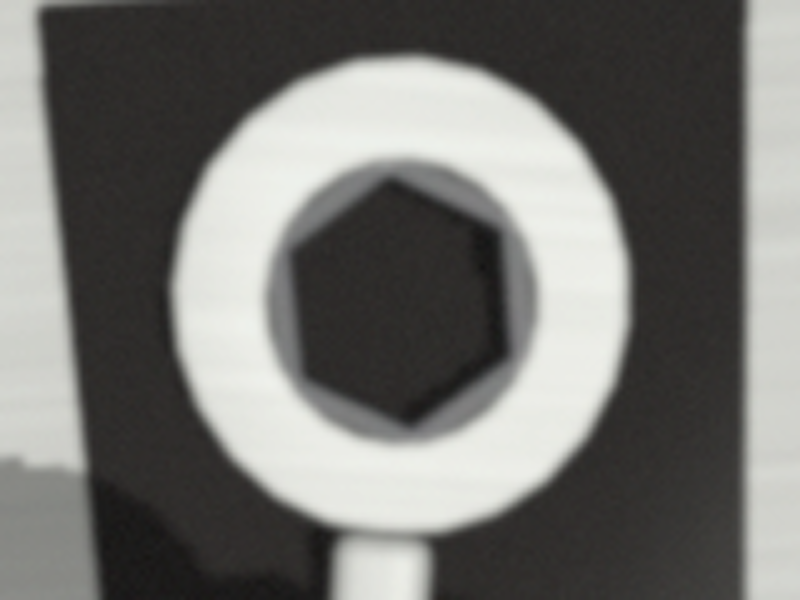

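```bash
python3 - <<'E'
from h import *
u=np.array([np.cos(np.radians(-8.9)),np.sin(np.radians(-8.9)),0]);v=np.array([-u[1],u[0],0])
h=np.array([.5782,-.2807,0]);g=h-.075*u;g[2]=.008
print(delta(g,toolR([0,0,-1],-v)))
E
```

```text
(array([191.5621,  -0.5879,  -1.415 ]), array([ 4.1962,  0.0166, -0.0114]))
```

Request:
{"name": "send_rows", "arguments": {
  "increments": [
    {"tx": 0.045,"ty": -0.0005,"tz": -0.0015,"wx": 4.2,"wy": 0,"wz": 0,"grip": -0.4},
    {"tx": 0.09,"ty": -0.0005,"tz": -0.0015,"wx": 4.2,"wy": 0,"wz": 0,"grip": -0.4},
    {"tx": 0.135,"ty": -0.0005,"tz": -0.0015,"wx": 4.2,"wy": 0,"wz": 0,"grip": -0.4},
    {"tx": 0.17,"ty": -0.0005,"tz": -0.0015,"wx": 4.2,"wy": 0,"wz": 0,"grip": -0.4},
    {"tx": 0.1915,"ty": -0.0005,"tz": -0.0015,"wx": 4.2,"wy": 0,"wz": 0,"grip": -0.4},
    {"tx": 0.1915,"ty": -0.0005,"tz": -0.0015,"wx": 4.2,"wy": 0,"wz": 0,"grip": -0.4},
    {"tx": 0.1915,"ty": -0.0005,"tz": -0.0015,"wx": 4.2,"wy": 0,"wz": 0,"grip": -0.4}
  ],
  "newtons": 80
}}

```text
time_s: 3.4
tool_pos: [0.5049, -0.2691, 0.0088]
orientation: [0.705, -0.055, -0.705, -0.055]
contact_force: [0.7, -0.5, 0.5]
gripper_width: 0.701
```

```bash
python3 - <<'E'
from h import *
s=sense();print(s["tool_pos"],s["contact_force"],s["gripper_width"],R.from_quat(s["orientation"]).as_matrix())
save("wrist","w3.png")
E
```

```text
[ 0.5049 -0.2691  0.0088] [ 0.7184 -0.4724  0.5311] 0.7008393325891785 [[ 0.0003 -0.1544 -0.988 ]
 [-0.0003 -0.988   0.1544]
 [-1.      0.0003 -0.0003]]
```

View pics/w3.png

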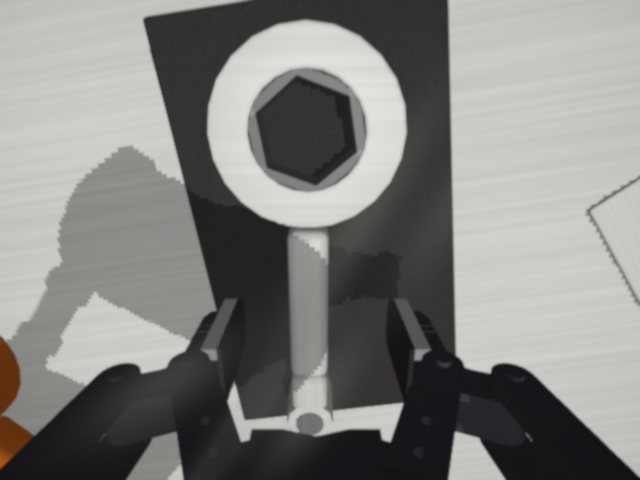

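Request:
{"name": "send_rows", "arguments": {
  "increments": [
    {"tx": 0,"ty": -0.003,"tz": 0,"wx": 0,"wy": 0,"wz": 0,"grip": 1},
    {"tx": 0,"ty": -0.003,"tz": 0,"wx": 0,"wy": 0,"wz": 0,"grip": 1},
    {"tx": 0,"ty": -0.003,"tz": 0,"wx": 0,"wy": 0,"wz": 0,"grip": 1},
    {"tx": 0,"ty": -0.003,"tz": 0,"wx": 0,"wy": 0,"wz": 0,"grip": 1},
    {"tx": 0,"ty": -0.003,"tz": 0,"wx": 0,"wy": 0,"wz": 0,"grip": 1},
    {"tx": 0,"ty": -0.003,"tz": 0,"wx": 0,"wy": 0,"wz": 0,"grip": 1}
  ],
  "newtons": 100
}}

```text
time_s: 4.05
tool_pos: [0.5056, -0.265, 0.0081]
orientation: [0.705, -0.054, -0.705, -0.054]
contact_force: [0.4, 0.1, 0.4]
gripper_width: -0.0
```

```bash
python3 - <<'E'
from h import *
s=sense();print(s["tool_pos"],s["contact_force"],s["torque"],s["gripper_width"],R.from_quat(s["orientation"]).as_matrix())
save("wrist","w4.png")
E
```

```text
[ 0.5056 -0.265   0.0081] [0.3978 0.0731 0.3706] [-0.0118 -0.034  -0.0095] -2.3048530419411478e-05 [[ 0.     -0.153  -0.9882]
 [-0.     -0.9882  0.153 ]
 [-1.      0.     -0.    ]]
```

View pics/w4.png

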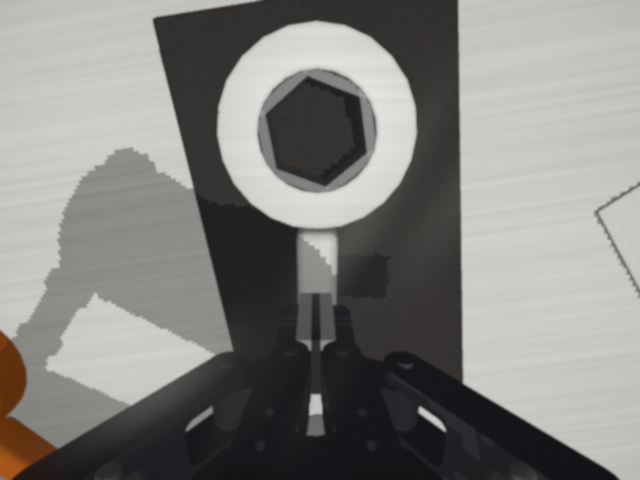

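```bash
python3 - <<'E'
import cv2
a=cv2.imread('pics/w4.png')[220:450,200:430]
cv2.imwrite('pics/w4c.png',cv2.resize(cv2.convertScaleAbs(a,alpha=1.8,beta=10),None,fx=2.6,fy=2.6,interpolation=2))
from h import *
s=sense();save("scene","s4.png")
b=cv2.imread('pics/s4.png')[220:350,150:330];cv2.imwrite('pics/s4c.png',cv2.resize(b,None,fx=4,fy=4,interpolation=2))
E
```

```text
(no output)
```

View pics/w4c.png

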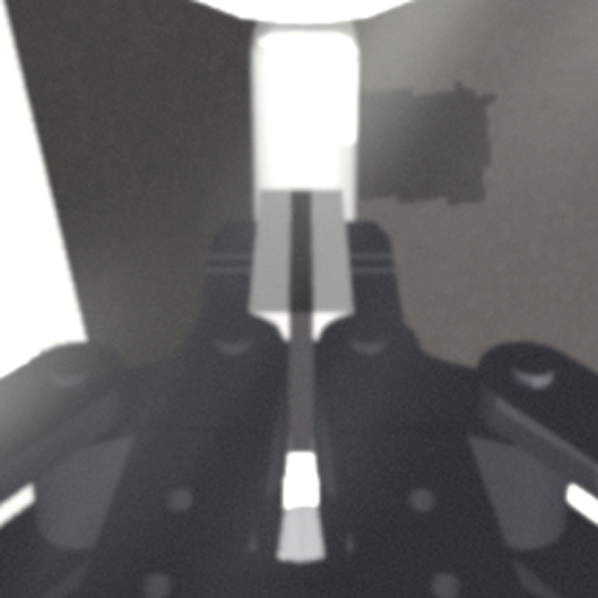

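View pics/s4c.png

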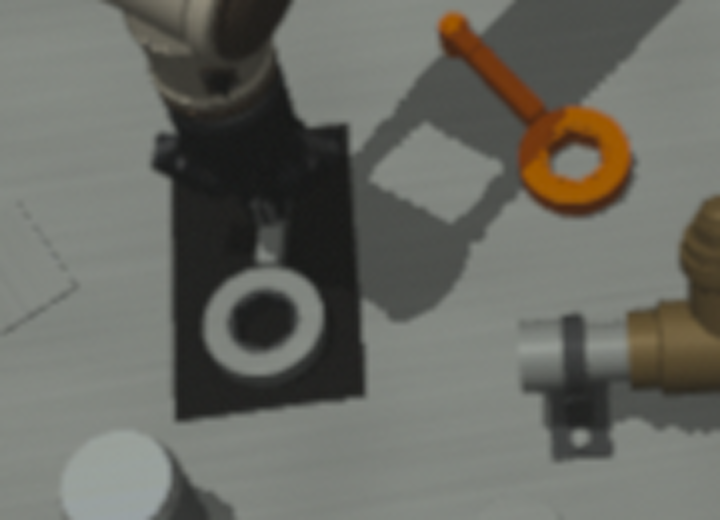

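Request:
{"name": "send_rows", "arguments": {
  "increments": [
    {"tx": -0.01,"ty": 0,"tz": 0,"wx": 0,"wy": 0,"wz": 0,"grip": 1},
    {"tx": -0.03,"ty": 0,"tz": 0,"wx": 0,"wy": 0,"wz": 0,"grip": 1},
    {"tx": -0.03,"ty": 0,"tz": 0,"wx": 0,"wy": 0,"wz": 0,"grip": 1}
  ]
}}

```text
time_s: 4.45
tool_pos: [0.5077, -0.2668, 0.0414]
orientation: [0.707, -0.056, -0.703, -0.053]
contact_force: [1.0, -0.7, 0.3]
gripper_width: -0.002
```

```bash
python3 - <<'E'
from h import *
s=sense();print(s["tool_pos"],s["contact_force"],s["torque"],s["gripper_width"])
im=save("wrist","w5.png")
E
```

```text
[ 0.5077 -0.2668  0.0414] [ 0.9876 -0.7189  0.2655] [-0.0015 -0.0231 -0.0043] -0.0015202837850050307
```

View pics/w5.png

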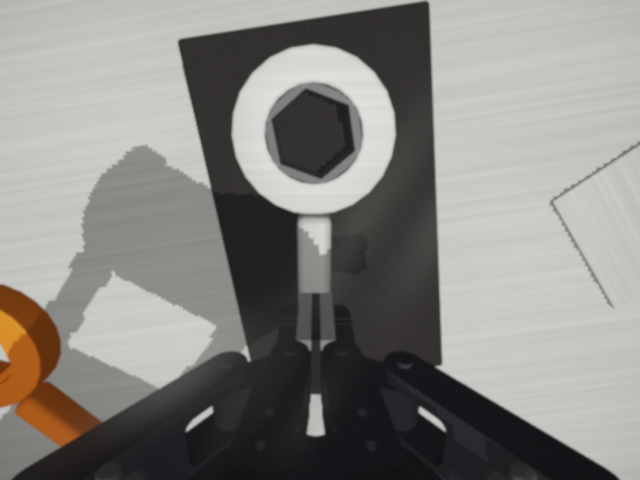

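```bash
python3 - <<'E'
from h import *
s=sense();T=np.array(s["tool_pos"]);Rm=R.from_quat(s["orientation"]).as_matrix()
for d in(0,.019,.03):
    print(d,proj("wrist",T-d*Rm[:,0],s))
    print("  halfwidth 11mm in z", proj("wrist",T-d*Rm[:,0]-.011*Rm[:,2],s))
# where the spanner is by head size: fit
im=cv2.imread('pics/w5.png');gr=cv2.cvtColor(im,cv2.COLOR_BGR2GRAY)
m=(gr>150).astype(np.uint8);m[:,:228]=0;m[:,400:]=0;m[:40]=0;m[208:]=0
n,l,stt,_=cv2.connectedComponentsWithStats(m);k=1+np.argmax(stt[1:,4])
c,_=cv2.findContours((l==k).astype(np.uint8),0,1);e=cv2.fitEllipse(max(c,key=len));print(e)
for z in(.022,.026,.034,.05):print(z,backproj("wrist",e[0],z,s), [np.linalg.norm(backproj("wrist",(e[0][0]-e[1][0]/2,e[0][1]),z,s)-backproj("wrist",(e[0][0]+e[1][0]/2,e[0][1]),z,s))])
save("top","t5.png");save("scene","s5.png")
for n in("top","scene"):
    print(n,proj(n,T),proj(n,T-.019*Rm[:,0]))
E
```

```text
0 [[313.6357 280.13  ]]
  halfwidth 11mm in z [[313.6229 260.3768]]
0.019 [[313.4745 297.6015]]
  halfwidth 11mm in z [[313.457  276.1224]]
0.03 [[313.3649 309.4744]]
  halfwidth 11mm in z [[313.3438 286.8573]]
((313.33148193359375, 128.08853149414062), (163.12564086914062, 165.5931854248047), 176.1472625732422)
0.022 [ 0.5808 -0.2774  0.022 ] [np.float64(0.08133714864819451)]
0.026 [ 0.5809 -0.2775  0.026 ] [np.float64(0.0796516233156224)]
0.034 [ 0.5812 -0.2775  0.034 ] [np.float64(0.0762805726504782)]
0.05 [ 0.5818 -0.2777  0.05  ] [np.float64(0.06953847132018988)]
top [[402.6699 230.2787]] [[403.945  229.1689]]
scene [[217.6049 274.461 ]] [[216.401 271.163]]
```

```bash
python3 - <<'E'
from h import *
s=sense();T=np.array(s["tool_pos"]);Rm=R.from_quat(s["orientation"]).as_matrix()
im=cv2.imread('pics/s5.png');b=cv2.resize(im[220:330,160:300],None,fx=5,fy=5,interpolation=cv2.INTER_CUBIC)
b=cv2.convertScaleAbs(b,alpha=1.6,beta=10)
for d,col in((0,(0,0,255)),(.019,(0,255,0)),(.036,(255,0,0))):
    for w in(-.011,.011):
        p=proj("scene",T-d*Rm[:,0]+w*Rm[:,2])[0];cv2.circle(b,(int((p[0]-160+.5)*5),int((p[1]-220+.5)*5)),4,col,1)
cv2.imwrite('pics/s5c.png',b)
im=cv2.imread('pics/w5.png');b=cv2.resize(im[200:440,200:440],None,fx=2.5,fy=2.5,interpolation=cv2.INTER_CUBIC)
b=cv2.convertScaleAbs(b,alpha=2.5,beta=10)
for d,col in((0,(0,0,255)),(.019,(0,255,0)),(.036,(255,0,0))):
    for w in(-.011,.011):
        p=proj("wrist",T-d*Rm[:,0]+w*Rm[:,2],s)[0];cv2.circle(b,(int((p[0]-200+.5)*2.5),int((p[1]-200+.5)*2.5)),4,col,1)
cv2.imwrite('pics/w5c.png',b)
E
```

```text
(no output)
```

View pics/s5c.png

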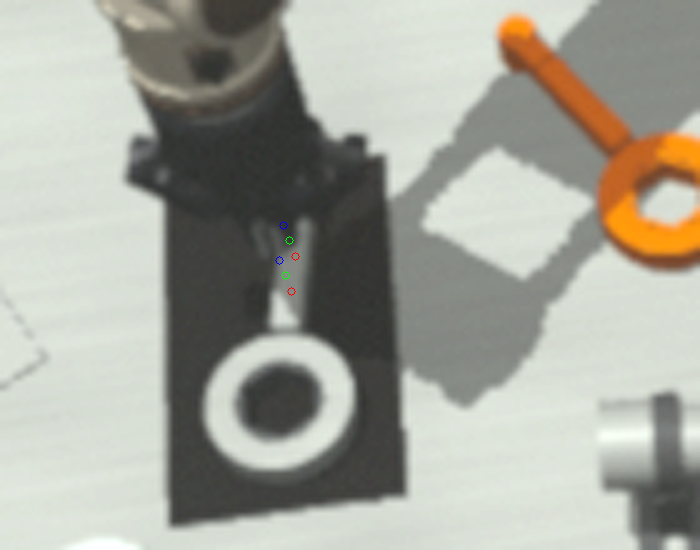

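View pics/w5c.png

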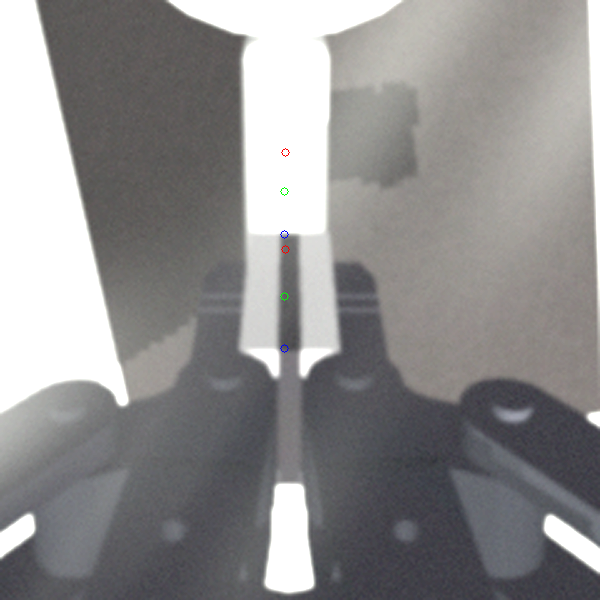

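The gripper shut on nothing. The visible pad ends sit about 35 mm behind the reported TCP, so they passed above the handle. I'll reopen and go down in small steps, watching the force.

Request:
{"name": "send_rows", "arguments": {
  "increments": [
    {"tx": 0,"ty": 0,"tz": 0,"wx": 0,"wy": 0,"wz": 0,"grip": -0.3},
    {"tx": 0,"ty": 0,"tz": 0,"wx": 0,"wy": 0,"wz": 0,"grip": -0.3},
    {"tx": 0.015,"ty": 0,"tz": 0,"wx": 0,"wy": 0,"wz": 0,"grip": -0.3},
    {"tx": 0.03,"ty": 0,"tz": 0,"wx": 0,"wy": 0,"wz": 0,"grip": -0.3},
    {"tx": 0.035,"ty": 0,"tz": 0,"wx": 0,"wy": 0,"wz": 0,"grip": -0.3},
    {"tx": 0.035,"ty": 0,"tz": 0,"wx": 0,"wy": 0,"wz": 0,"grip": -0.3}
  ]
}}

```text
time_s: 5.2
tool_pos: [0.5042, -0.2639, 0.0009]
orientation: [-0.704, 0.053, 0.706, 0.055]
contact_force: [-0.5, -0.3, -0.8]
gripper_width: 0.65
```

```bash
python3 - <<'E'
from h import *
s=sense();print(s["time_s"],s["tool_pos"],s["contact_force"],s["torque"],s["gripper_width"])
save("wrist","w6.png");save("scene","s6.png")
T=np.array(s["tool_pos"]);Rm=R.from_quat(s["orientation"]).as_matrix()
im=cv2.imread('pics/s6.png');b=cv2.resize(im[210:330,150:310],None,fx=5,fy=5,interpolation=cv2.INTER_CUBIC)
b=cv2.convertScaleAbs(b,alpha=2,beta=10)
cv2.imwrite('pics/s6c.png',b)
E
```

```text
5.2 [ 0.5042 -0.2639  0.0009] [-0.5152 -0.3133 -0.7603] [-0.0051 -0.0261 -0.0309] 0.6498308547487093
```

View pics/s6c.png

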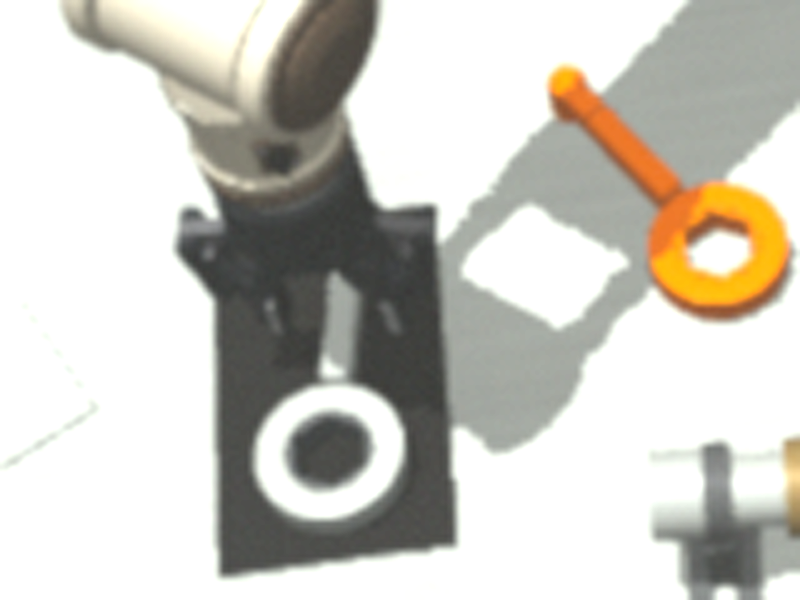

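View pics/w6.png

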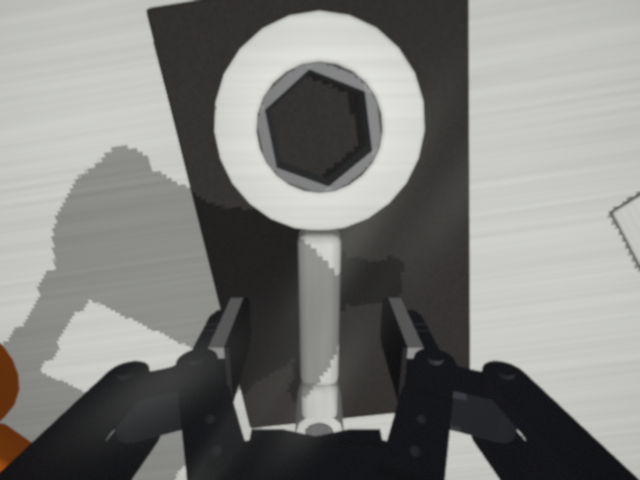

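Request:
{"name": "send_rows", "arguments": {
  "increments": [
    {"tx": 0.005,"ty": 0,"tz": 0,"wx": 0,"wy": 0,"wz": 0,"grip": -0.3},
    {"tx": 0.008,"ty": 0,"tz": 0,"wx": 0,"wy": 0,"wz": 0,"grip": -0.3},
    {"tx": 0.008,"ty": 0,"tz": 0,"wx": 0,"wy": 0,"wz": 0,"grip": -0.3}
  ]
}}

```text
time_s: 5.6
tool_pos: [0.5054, -0.2648, -0.0053]
orientation: [-0.705, 0.054, 0.705, 0.054]
contact_force: [-0.4, 0.8, -1.0]
gripper_width: 0.648
```

```bash
python3 - <<'E'
from h import *
s=sense();print(s["time_s"],s["tool_pos"],s["contact_force"],s["torque"],s["gripper_width"],s["joint_pos"])
save("wrist","w7.png")
E
```

```text
5.6 [ 0.5054 -0.2648 -0.0053] [-0.4268  0.7562 -0.9967] [0.0304 0.0055 0.0091] 0.6477097784024411 [-0.6944  0.3947  1.7509  0.      0.9967  1.0299]
```

View pics/w7.png

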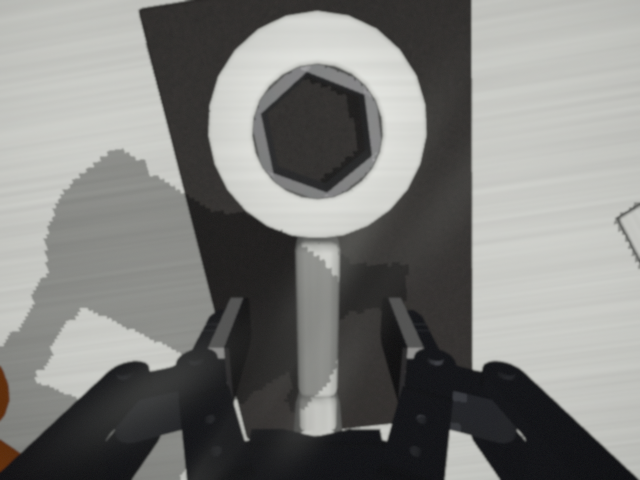

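Request:
{"name": "send_rows", "arguments": {
  "increments": [
    {"tx": 0.006,"ty": 0,"tz": 0,"wx": 0,"wy": 0,"wz": 0,"grip": -0.3},
    {"tx": 0.01,"ty": 0,"tz": 0,"wx": 0,"wy": 0,"wz": 0,"grip": -0.3},
    {"tx": 0.01,"ty": 0,"tz": 0,"wx": 0,"wy": 0,"wz": 0,"grip": -0.3}
  ]
}}

```text
time_s: 5.95
tool_pos: [0.5049, -0.2645, -0.0159]
orientation: [-0.705, 0.054, 0.706, 0.055]
contact_force: [0.5, 0.2, -0.1]
gripper_width: 0.65
```

Request:
{"name": "send_rows", "arguments": {
  "increments": [
    {"tx": 0.005,"ty": 0,"tz": 0,"wx": 0,"wy": 0,"wz": 0,"grip": -0.3},
    {"tx": 0.008,"ty": 0,"tz": 0,"wx": 0,"wy": 0,"wz": 0,"grip": -0.3},
    {"tx": 0.008,"ty": 0,"tz": 0,"wx": 0,"wy": 0,"wz": 0,"grip": -0.3}
  ]
}}

```text
time_s: 6.25
tool_pos: [0.5052, -0.2647, -0.0236]
orientation: [-0.705, 0.054, 0.705, 0.055]
contact_force: [-0.4, 0.2, -0.4]
gripper_width: 0.653
```

```bash
python3 - <<'E'
from h import *
s=sense();print(s["time_s"],s["tool_pos"],s["contact_force"],s["torque"],s["gripper_width"],s["joint_pos"])
save("wrist","w8.png")
E
```

```text
6.25 [ 0.5052 -0.2647 -0.0236] [-0.4196  0.2363 -0.3534] [-0.0274 -0.0068  0.0281] 0.6531548301807235 [-0.6945  0.4257  1.7534  0.      0.9638  1.03  ]
```

View pics/w8.png

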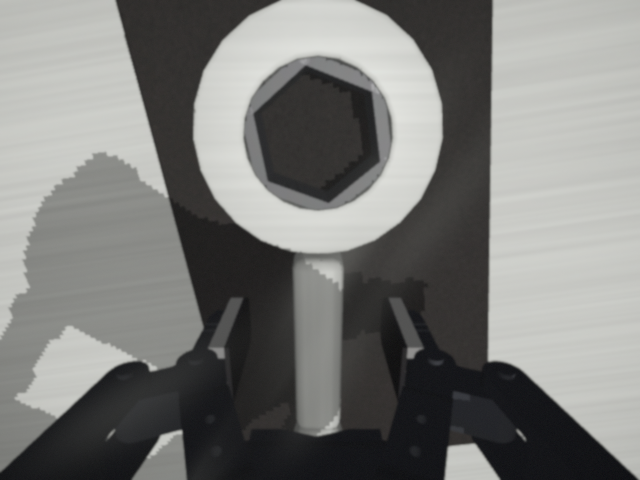

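Request:
{"name": "send_rows", "arguments": {
  "increments": [
    {"tx": 0,"ty": 0,"tz": 0,"wx": 0,"wy": 0,"wz": 0,"grip": 1},
    {"tx": 0,"ty": 0,"tz": 0,"wx": 0,"wy": 0,"wz": 0,"grip": 1},
    {"tx": 0,"ty": 0,"tz": 0,"wx": 0,"wy": 0,"wz": 0,"grip": 1},
    {"tx": 0,"ty": 0,"tz": 0,"wx": 0,"wy": 0,"wz": 0,"grip": 1},
    {"tx": 0,"ty": 0,"tz": 0,"wx": 0,"wy": 0,"wz": 0,"grip": 1}
  ],
  "newtons": 100
}}

```text
time_s: 6.8
tool_pos: [0.5058, -0.2653, -0.0224]
orientation: [0.705, -0.054, -0.705, -0.054]
contact_force: [-2.0, 0.3, 3.3]
gripper_width: 0.189
```

```bash
python3 - <<'E'
from h import *
s=sense();print(s["time_s"],s["tool_pos"],s["contact_force"],s["torque"],s["gripper_width"])
save("wrist","w9.png")
E
```

```text
6.8 [ 0.5058 -0.2653 -0.0224] [-2.0193  0.2773  3.3192] [0.0906 0.2197 0.012 ] 0.18854192466234346
```

View pics/w9.png

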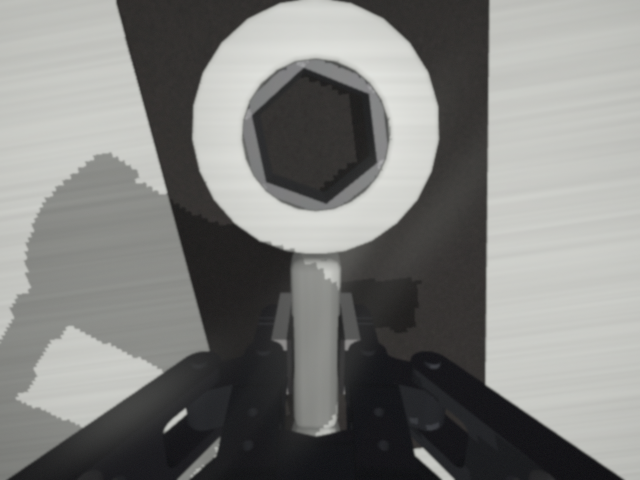

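```bash
python3 - <<'E'
from h import *
a=backproj("top",(242,163.5),.07);b=backproj("top",(344,172.5),.07);print(a,b,np.linalg.norm(a-b),np.degrees(np.arctan2(*(a-b)[[1,0]]))-90,(a+b)/2)
s=sense()
T=np.array(s["tool_pos"]);Rm=R.from_quat(s["orientation"]).as_matrix()
h=backproj("wrist",(316,127),.026,s);h[2]=.004;print("ring",h,"in tool",Rm.T@(h-T))
im=cv2.imread('pics/s4.png')[250:350,260:400];cv2.imwrite('pics/s4d.png',cv2.resize(im,None,fx=5,fy=5,interpolation=2))
im=cv2.imread('pics/top0.png')[140:210,220:370];cv2.imwrite('pics/t0d.png',cv2.resize(im,None,fx=5,fy=5,interpolation=2))
E
```

```text
[0.6829 0.1645 0.07  ] [ 0.6584 -0.1078  0.07  ] 0.27341767278026696 -5.139759849666504 [0.6707 0.0283 0.07  ]
ring [ 0.5825 -0.2781  0.004 ] in tool [-0.0263  0.001  -0.0777]
```

View pics/s4d.png

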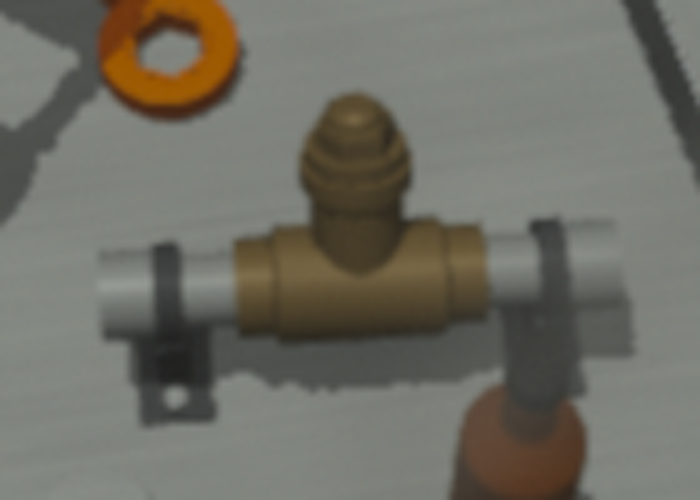

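View pics/t0d.png

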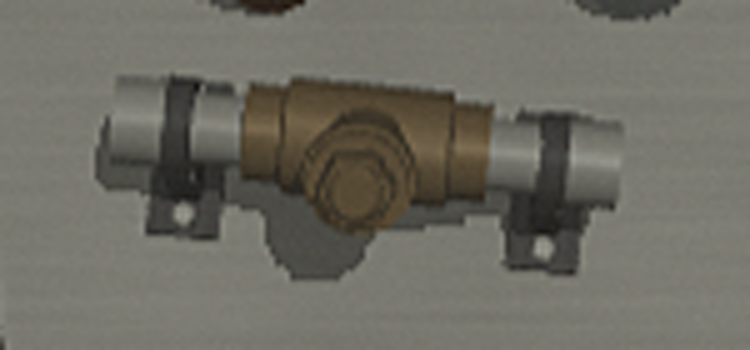

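```bash
cat >> h.py <<'E'
psi=np.radians(-5.1);XS=np.array([np.cos(psi),np.sin(psi),0]);Z=np.array([0,0,1.])
AX=-.5*XS+np.sqrt(.75)*Z;P1=np.sqrt(.75)*XS+.5*Z;E2=np.cross(AX,P1)
SEAT=np.array([.6257,.0318,.1436]); RT=np.array([-.0263,.001,-.0777])
def cappose(th,k,seat=None,rt=None):
    seat=SEAT if seat is None else seat; rt=RT if rt is None else rt
    t=np.radians(th);u=np.cos(t)*P1+np.sin(t)*E2;v=np.cross(AX,u)
    Rm=np.c_[-AX,-v,-u]
    return seat+k*AX-Rm@rt,Rm
E
python3 - <<'E'
from h import *
s=sense()
print(np.linalg.det(cappose(40,.06)[1]))
for th in(40,0,-40):
  p,Rm=cappose(th,.06);print(th,p,*delta(p,Rm))
E
```

```text
0.9999999999999998
40 [ 0.5526 -0.0111  0.1427] [-165.1494 -258.3199   -7.4578] [-42.6706  29.1801   9.5454]
0 [0.542  0.0403 0.1339] [-156.4055 -307.4178   10.9357] [-3.6066 29.9657 -0.9868]
-40 [0.5626 0.0883 0.1433] [-165.827  -358.0728   -2.1289] [ 35.4656  28.2785 -11.3599]
```

Request:
{"name": "send_rows", "arguments": {
  "increments": [
    {"tx": -0.02,"ty": 0,"tz": 0,"wx": 0,"wy": 0,"wz": 0,"grip": 1},
    {"tx": -0.06,"ty": 0,"tz": 0,"wx": 0,"wy": 0,"wz": 0,"grip": 1},
    {"tx": -0.1,"ty": 0,"tz": 0,"wx": 0,"wy": 0,"wz": 0,"grip": 1},
    {"tx": -0.14,"ty": 0,"tz": 0,"wx": 0,"wy": 0,"wz": 0,"grip": 1},
    {"tx": -0.18,"ty": 0,"tz": 0,"wx": 0,"wy": 0,"wz": 0,"grip": 1},
    {"tx": -0.22,"ty": 0,"tz": 0,"wx": 0,"wy": 0,"wz": 0,"grip": 1},
    {"tx": -0.22,"ty": 0,"tz": 0,"wx": 0,"wy": 0,"wz": 0,"grip": 1},
    {"tx": -0.22,"ty": 0,"tz": 0,"wx": 0,"wy": 0,"wz": 0,"grip": 1}
  ]
}}

```text
time_s: 7.65
tool_pos: [0.5055, -0.2649, 0.1965]
orientation: [-0.705, 0.054, 0.705, 0.054]
contact_force: [-0.3, 0.2, -4.9]
gripper_width: 0.186
```

```bash
python3 - <<'E'
from h import *
s=sense();print(s["time_s"],s["tool_pos"],s["contact_force"],s["torque"],s["gripper_width"],s["joint_pos"])
save("wrist","w10.png")
for th in(40,0):
  p,Rm=cappose(th,.06);print(th,p,*delta(p,Rm,s))
E
```

```text
7.65 [ 0.5055 -0.2649  0.1965] [-0.3378  0.1786 -4.9322] [0.0082 0.0922 0.0136] 0.18572731192345285 [-0.6944  0.1497  1.613   0.      1.3791  1.03  ]
40 [ 0.5526 -0.0111  0.1427] [  53.7805 -258.0385   -7.8384] [-42.6756  29.2054   9.5837]
0 [0.542  0.0403 0.1339] [  62.5587 -307.1324   10.5495] [-3.6139 30.0015 -0.96  ]
```

View pics/w10.png

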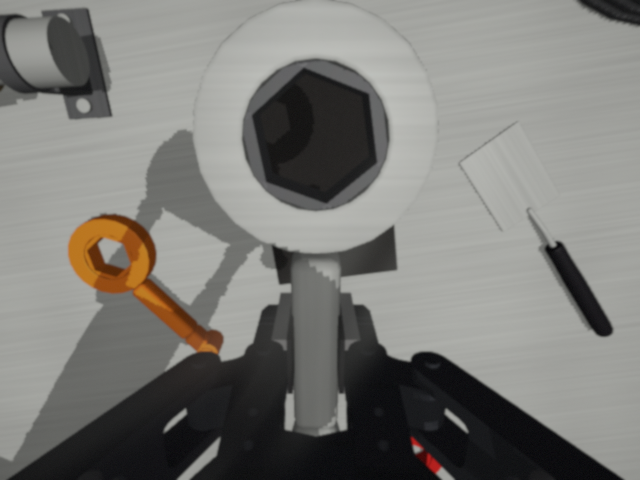

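Request:
{"name": "send_rows", "arguments": {
  "increments": [
    {"tx": 0.0,"ty": -0.03,"tz": -0.001,"wx": -5.3,"wy": 3.6,"wz": 1.2,"grip": 1},
    {"tx": 0.005,"ty": -0.065,"tz": -0.002,"wx": -10.6,"wy": 7.3,"wz": 2.4,"grip": 1},
    {"tx": 0.01,"ty": -0.1,"tz": -0.003,"wx": -16,"wy": 10.9,"wz": 3.6,"grip": 1},
    {"tx": 0.015,"ty": -0.135,"tz": -0.004,"wx": -21.3,"wy": 14.6,"wz": 4.8,"grip": 1},
    {"tx": 0.025,"ty": -0.17,"tz": -0.005,"wx": -26.6,"wy": 18.2,"wz": 6,"grip": 1},
    {"tx": 0.035,"ty": -0.205,"tz": -0.006,"wx": -32,"wy": 21.9,"wz": 7.2,"grip": 1},
    {"tx": 0.045,"ty": -0.235,"tz": -0.007,"wx": -37.3,"wy": 25.5,"wz": 8.4,"grip": 1},
    {"tx": 0.054,"ty": -0.258,"tz": -0.008,"wx": -42.7,"wy": 29.2,"wz": 9.6,"grip": 1},
    {"tx": 0.054,"ty": -0.258,"tz": -0.008,"wx": -42.7,"wy": 29.2,"wz": 9.6,"grip": 1},
    {"tx": 0.054,"ty": -0.258,"tz": -0.008,"wx": -42.7,"wy": 29.2,"wz": 9.6,"grip": 1}
  ]
}}

```text
time_s: 8.7
tool_pos: [0.5507, -0.0106, 0.1399]
orientation: [0.819, 0.136, -0.485, 0.274]
contact_force: [0.6, -0.5, -2.0]
gripper_width: 0.186
```

```bash
python3 - <<'E'
from h import *
s=sense();print(s["time_s"],s["tool_pos"],s["contact_force"],s["torque"],s["gripper_width"],s["joint_pos"],s["qd"])
save("wrist","w11.png");save("top","t11.png");save("scene","s11.png")
p,Rm=cappose(40,.06);print(*delta(p,Rm,s))
E
```

```text
8.7 [ 0.5507 -0.0106  0.1399] [ 0.5869 -0.5096 -2.0462] [ 0.0149  0.5141 -0.0285] 0.1859367682032527 [-0.3066 -0.2575  2.2112  0.1699  0.6875  0.5516] [-0.0212 -0.0044 -0.0648 -0.0001 -0.007   0.0022]
[-1.5041  2.1696 -2.1952] [-0.0258  0.2397  0.2373]
```

View pics/w11.png

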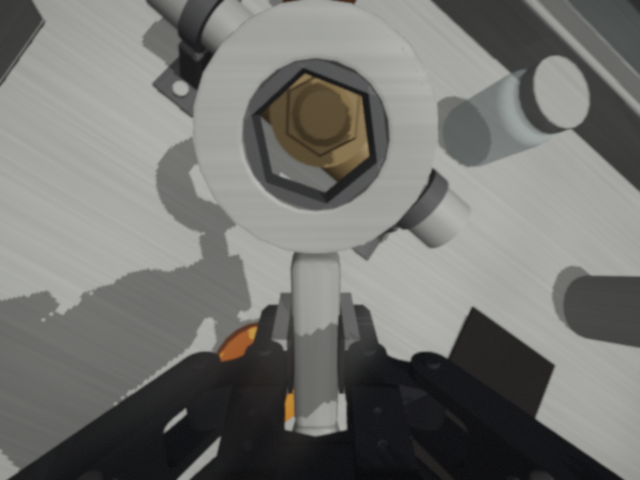

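View pics/s11.png

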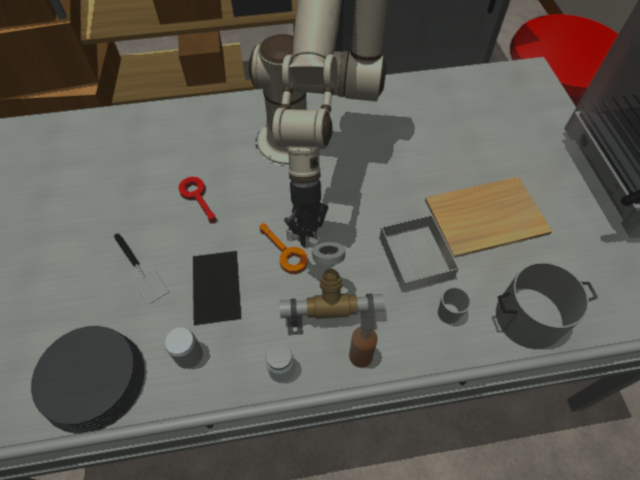

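Through the ring, the boss shows at about (320,110) with the hexagon around it. I'll enlarge to measure both the centring and the hexagon angles.

```bash
python3 - <<'E'
import cv2
a=cv2.imread('pics/w11.png')[50:220,235:400]
cv2.imwrite('pics/w11c.png',cv2.resize(cv2.convertScaleAbs(a,alpha=1.5),None,fx=3.5,fy=3.5,interpolation=cv2.INTER_CUBIC))
from h import *
s=sense()
print(proj("wrist",[SEAT+k*AX for k in(0,.016,.023)],s))
T=np.array(s["tool_pos"]);Rm=R.from_quat(s["orientation"]).as_matrix()
M=T+Rm@RT;print("mouth",proj("wrist",M,s),"top",proj("wrist",M-Rm[:,0]*.022,s), "k,lat",(M-SEAT)@AX,(M-SEAT)@P1,(M-SEAT)@E2)
E
```

```text
[[312.3166 120.361 ]
 [312.1076 121.1349]
 [312.0049 121.5152]]
mouth [[315.6349 123.6633]] top [[315.6974 125.7975]] k,lat 0.06011512049242835 0.0011931808077740129 -0.0011596921743038128
```

View pics/w11c.png

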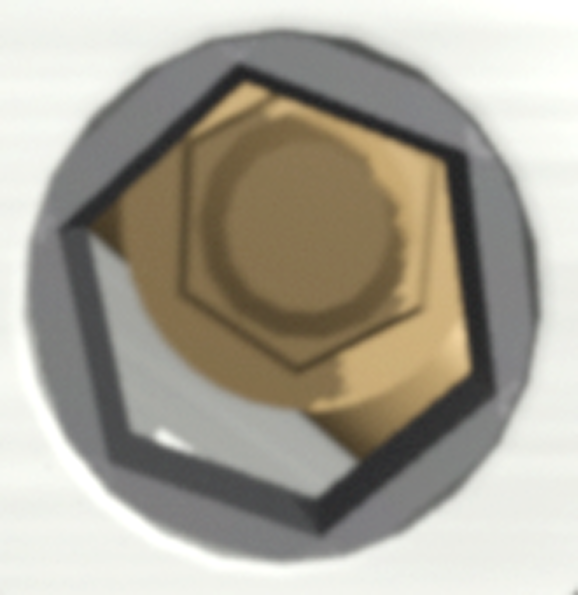

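```bash
cat > fit.py <<'E'
from h import *
from scipy.optimize import least_squares
c=get_calibration("wrist");H=np.array(c["hand_eye"]);f=240/np.tan(np.radians(c["fovy"])/2)
def ptool(X):
    q=(X-H[:3,3])@H[:3,:3];return np.c_[c["cx"]+f*q[:,0]/q[:,2],c["cy"]+f*q[:,1]/q[:,2]]
def hexpts(x,y,z,ang,r):
    # corners in plane perp tool x; angle measured ccw seen from outside, from u=-z towards v=-y
    t=np.radians(ang+60*np.arange(6));return np.c_[np.full(6,x),y-r*np.sin(t),z-r*np.cos(t)]
def fit(px,r,x,free=False,a0=5):
    px=np.array(px,float)
    best=None
    for s in range(6):
        def fn(p): return (ptool(hexpts(p[3] if free else x,p[0],p[1],p[2],r))-np.roll(px,s,0)).ravel()
        o=least_squares(fn,[0,-.075,a0]+([x] if free else []))
        if best is None or o.cost<best.cost:best=o
    return best.x,np.sqrt(best.cost*2/6)
E
python3 - <<'E'
from fit import *
def C(l): return np.array(l)/3.5+np.array([235,50])-.4
d=C([(240,65),(62,228),(110,460),(322,535),(495,390),(465,155)])
print("drive",fit(d,.0386/np.sqrt(3),-.0464),fit(d,.0386/np.sqrt(3),-.0464,True))
h=C([(270,100),(182,150),(182,298),(300,370),(425,308),(435,188)])
for r in(.036,.0325):
  print("cap",r,fit(h,r/np.sqrt(3),.0226,a0=25),fit(h,r/np.sqrt(3),.0226,True,25))
E
```

```text
drive (array([   0.0009,   -0.0734, -109.9416]), np.float64(0.9799807592709933)) (array([ 0.0009, -0.0733, 70.0585, -0.0448]), np.float64(0.47772561682003994))
cap 0.036 (array([  0.0032,  -0.079 , 178.9586]), np.float64(6.023360864068434)) (array([  0.0034,  -0.0789, 178.9557,   0.0353]), np.float64(5.452578641597015))
cap 0.0325 (array([ 0.0032, -0.0792, -1.046 ]), np.float64(5.665680989825709)) (array([ 0.0031, -0.0793, 58.9557,  0.0149]), np.float64(5.452578641597017))
```

```bash
python3 - <<'E'
from fit import *
s=sense()
h=(np.array([(182,150),(182,298),(300,370),(425,308)])/3.5+np.array([235,50])-.4)
for x in(.0226-.0,):
 for r in(.036,.0325):
  for free in(0,1):
    fn=lambda p:(ptool(hexpts(p[3] if free else x,p[0],p[1],p[2],r/np.sqrt(3)))[[1,2,3,4]]-h).ravel()
    o=least_squares(fn,[0.003,-.078,0]+([x] if free else []));print(r,o.x,np.sqrt(o.cost*2/4))
# boss circle px centre (322.1,114.9): tool point at x
T=np.array(s["tool_pos"]);Rm=R.from_quat(s["orientation"]).as_matrix()
print("SEAT in tool",Rm.T@(SEAT-T))
E
```

```text
0.036 [ 0.0043 -0.0805 -1.7064] 0.9148180067760139
0.036 [ 0.0042 -0.0804 -1.7238  0.0262] 0.6074430087601838
0.0325 [ 0.0038 -0.0799 -1.8015] 3.041401860479386
0.0325 [ 0.0039 -0.0805 -1.7238  0.0067] 0.6074430087601634
SEAT in tool [ 0.0338 -0.0007 -0.0776]
```

```bash
python3 - <<'E'
from h import *
s=sense()
T=np.array(s["tool_pos"]);Rm=R.from_quat(s["orientation"]).as_matrix()
S=T+Rm@np.array([.0345,.0043,-.0803]);print(S)
rt=np.array([-.0258,.0009,-.0734])
print(*delta(*cappose(29,.04,S,rt),s))
E
```

```text
[0.6304 0.0293 0.1457]
[ 20.334  -10.5101  -8.3973] [10.9493  0.0338 -0.065 ]
```

Request:
{"name": "send_rows", "arguments": {
  "increments": [
    {"tx": 0.007,"ty": -0.0035,"tz": -0.0028,"wx": 3.7,"wy": 0,"wz": 0,"grip": 1},
    {"tx": 0.014,"ty": -0.007,"tz": -0.0056,"wx": 7.4,"wy": 0,"wz": 0,"grip": 1},
    {"tx": 0.02,"ty": -0.0105,"tz": -0.0084,"wx": 11,"wy": 0,"wz": 0,"grip": 1},
    {"tx": 0.02,"ty": -0.0105,"tz": -0.0084,"wx": 11,"wy": 0,"wz": 0,"grip": 1},
    {"tx": 0.02,"ty": -0.0105,"tz": -0.0084,"wx": 11,"wy": 0,"wz": 0,"grip": 1}
  ]
}}

```text
time_s: 9.35
tool_pos: [0.5643, 0.0006, 0.126]
orientation: [0.843, 0.088, -0.493, 0.196]
contact_force: [0.9, -0.4, -4.4]
gripper_width: 0.188
```

```bash
python3 - <<'E'
from h import *
s=sense();print(s["time_s"],s["tool_pos"],s["contact_force"],s["torque"],s["joint_pos"])
save("wrist","w12.png")
a=cv2.imread('pics/w12.png')[50:220,235:400]
cv2.imwrite('pics/w12c.png',cv2.resize(cv2.convertScaleAbs(a,alpha=1.5),None,fx=3.5,fy=3.5,interpolation=cv2.INTER_CUBIC))
S=np.array([0.6304,0.0293,0.1457]);rt=np.array([-.0258,.0009,-.0734])
T=np.array(s["tool_pos"]);Rm=R.from_quat(s["orientation"]).as_matrix();M=T+Rm@rt-S;print(M@AX,M@P1,M@E2)
E
```

```text
9.35 [0.5643 0.0006 0.126 ] [ 0.8521 -0.3778 -4.3688] [0.0169 0.6232 0.0211] [-0.2672 -0.1946  2.1926  0.1494  0.6317  0.7877]
0.040440566693847574 -9.837960084144518e-05 0.0004119954484277973
```

View pics/w12c.png

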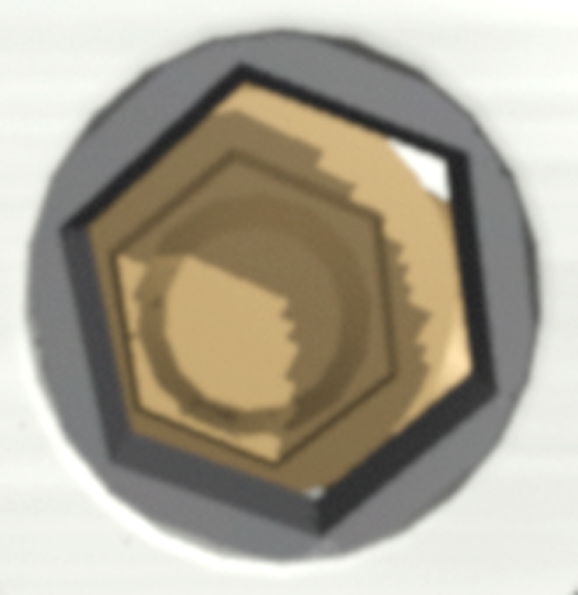

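```bash
python3 - <<'E'
from fit import *
def C(l): return np.array(l)/3.5+np.array([235,50])-.4
d=C([(240,65),(62,228),(110,460),(322,535),(495,390),(465,155)])
print("drive",fit(d,.0386/np.sqrt(3),-.0464,True))
h=C([(237,150),(113,248),(135,408),(278,465),(397,375),(382,212)])
for x in(.003,):
  print("cap",fit(h,.036/np.sqrt(3),x),fit(h,.036/np.sqrt(3),x,True))
E
```

```text
drive (array([  0.0009,  -0.0735, 130.0586,  -0.0448]), np.float64(0.47782472269199827))
cap (array([-0.0025, -0.0702, 67.1315]), np.float64(0.8926987549355433)) (array([ -0.0025,  -0.07  , -52.8685,   0.0057]), np.float64(0.5613760292495008))
```

Request:
{"name": "send_rows", "arguments": {
  "increments": [
    {"tx": 0,"ty": -0.0036,"tz": 0.0017,"wx": 1.5,"wy": 0,"wz": 0,"grip": 1},
    {"tx": 0,"ty": -0.0072,"tz": 0.0034,"wx": 3,"wy": 0,"wz": 0,"grip": 1},
    {"tx": 0.008,"ty": -0.0072,"tz": 0.0034,"wx": 3,"wy": 0,"wz": 0,"grip": 1},
    {"tx": 0.016,"ty": -0.0072,"tz": 0.0034,"wx": 3,"wy": 0,"wz": 0,"grip": 1},
    {"tx": 0.02,"ty": -0.0072,"tz": 0.0034,"wx": 3,"wy": 0,"wz": 0,"grip": 1},
    {"tx": 0.02,"ty": -0.0072,"tz": 0.0034,"wx": 3,"wy": 0,"wz": 0,"grip": 1},
    {"tx": 0.02,"ty": -0.0072,"tz": 0.0034,"wx": 3,"wy": 0,"wz": 0,"grip": 1}
  ]
}}

```text
time_s: 10.1
tool_pos: [0.5687, 0.0054, 0.1049]
orientation: [0.848, 0.075, -0.495, 0.173]
contact_force: [0.7, -0.4, -4.1]
gripper_width: 0.185
```

```bash
python3 - <<'E'
from h import *
s=sense();print(s["time_s"],s["tool_pos"],s["contact_force"],s["torque"],s["qd"])
save("wrist","w13.png")
a=cv2.imread('pics/w13.png')[50:220,235:400]
cv2.imwrite('pics/w13c.png',cv2.resize(cv2.convertScaleAbs(a,alpha=1.5),None,fx=3.5,fy=3.5,interpolation=cv2.INTER_CUBIC))
E
```

```text
10.1 [0.5687 0.0054 0.1049] [ 0.6638 -0.4045 -4.0844] [0.0383 0.5776 0.    ] [ 0.0004 -0.0117 -0.0014  0.0015  0.0008  0.0028]
```

View pics/w13c.png

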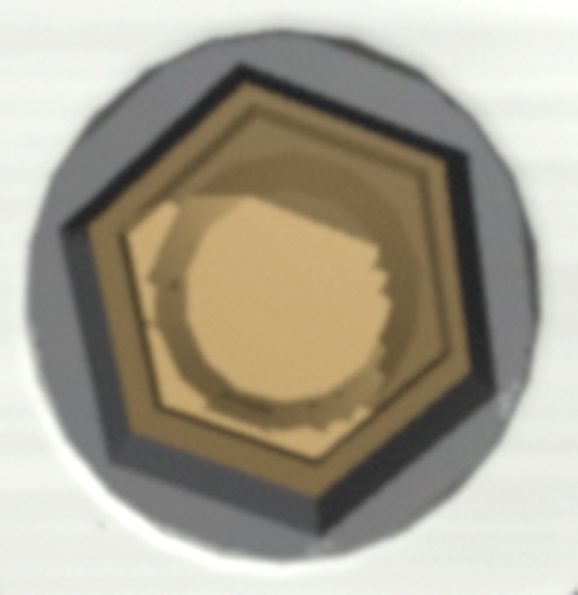

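```bash
python3 - <<'E'
from fit import *
def C(l): return np.array(l)/3.5+np.array([235,50])-.4
h=C([(253,104),(123,235),(158,408),(318,462),(447,355),(425,178)])
print("cap",fit(h,.036/np.sqrt(3),-.015),fit(h,.036/np.sqrt(3),-.015,True))
E
```

```text
cap (array([   0.0015,   -0.0736, -109.6834]), np.float64(1.0814749440422473)) (array([ 0.0015, -0.0735, 70.3166, -0.0133]), np.float64(0.9355478928481386))
```

Request:
{"name": "send_rows", "arguments": {
  "increments": [
    {"tx": 0.005,"ty": 0.0005,"tz": 0,"wx": 0,"wy": 0,"wz": 0,"grip": 1},
    {"tx": 0.01,"ty": 0.0005,"tz": 0,"wx": 0,"wy": 0,"wz": 0,"grip": 1},
    {"tx": 0.015,"ty": 0.0005,"tz": 0,"wx": 0,"wy": 0,"wz": 0,"grip": 1},
    {"tx": 0.017,"ty": 0.0005,"tz": 0,"wx": 0,"wy": 0,"wz": 0,"grip": 1},
    {"tx": 0.017,"ty": 0.0005,"tz": 0,"wx": 0,"wy": 0,"wz": 0,"grip": 1}
  ]
}}

```text
time_s: 10.65
tool_pos: [0.577, 0.0043, 0.0898]
orientation: [0.848, 0.075, -0.496, 0.173]
contact_force: [-0.8, 0.4, -3.4]
gripper_width: 0.192
```

```bash
python3 - <<'E'
from h import *
s=sense();print(s["time_s"],s["tool_pos"],s["contact_force"],s["torque"],s["qd"])
R0=R.from_quat(s["orientation"]);print("tool-frame force",R0.inv().apply(s["contact_force"]))
T0=np.array([0.5687,0.0054,0.1049]);print("advance",-(s["tool_pos"]-T0)@AX)
save("wrist","w14.png")
a=cv2.imread('pics/w14.png')[50:220,235:400]
cv2.imwrite('pics/w14c.png',cv2.resize(cv2.convertScaleAbs(a,alpha=1.5),None,fx=3.5,fy=3.5,interpolation=cv2.INTER_CUBIC))
E
```

```text
10.65 [0.577  0.0043 0.0898] [-0.7698  0.3844 -3.4019] [0.0123 0.581  0.0614] [ 0.0003 -0.0135  0.0003 -0.0016  0.0047  0.0022]
tool-frame force [ 2.5478 -1.3326  2.0115]
advance 0.017287734483693147
```

View pics/w14c.png

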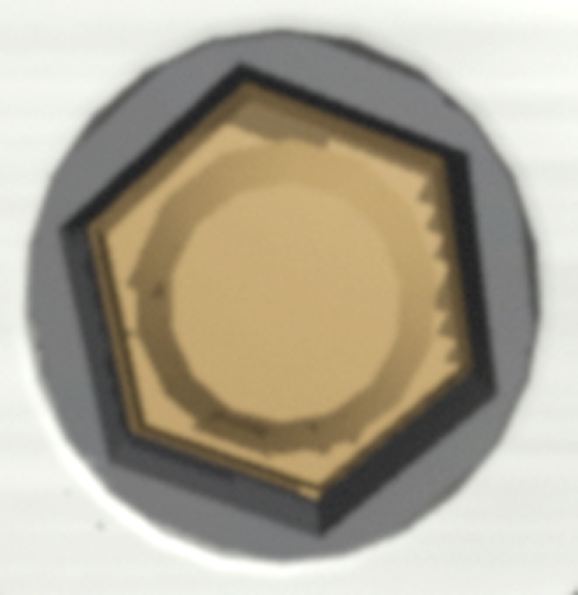

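Request:
{"name": "send_rows", "arguments": {
  "increments": [
    {"tx": 0.002,"ty": 0,"tz": 0,"wx": 0,"wy": 0,"wz": 0,"grip": 1},
    {"tx": 0.004,"ty": 0,"tz": 0,"wx": 0,"wy": 0,"wz": 0,"grip": 1},
    {"tx": 0.004,"ty": 0,"tz": 0,"wx": 0,"wy": 0,"wz": 0,"grip": 1}
  ]
}}

```text
time_s: 11.0
tool_pos: [0.5794, 0.004, 0.0873]
orientation: [0.848, 0.075, -0.495, 0.173]
contact_force: [-6.2, -0.8, 2.5]
gripper_width: 0.187
```

Request:
{"name": "send_rows", "arguments": {
  "increments": [
    {"tx": 0.002,"ty": 0,"tz": 0,"wx": 0,"wy": 0,"wz": 0,"grip": 1},
    {"tx": 0.003,"ty": 0,"tz": 0,"wx": 0,"wy": 0,"wz": 0,"grip": 1},
    {"tx": 0.003,"ty": 0,"tz": 0,"wx": 0,"wy": 0,"wz": 0,"grip": 1}
  ]
}}

```text
time_s: 11.3
tool_pos: [0.5803, 0.0038, 0.0851]
orientation: [0.848, 0.075, -0.496, 0.174]
contact_force: [-21.4, -2.4, 13.3]
gripper_width: 0.189
```

```bash
python3 - <<'E'
from h import *
s=sense();print(s["time_s"],s["tool_pos"],s["contact_force"],s["torque"],s["qd"])
R0=R.from_quat(s["orientation"]);print("tool-frame force",R0.inv().apply(s["contact_force"]))
T0=np.array([0.5687,0.0054,0.1049]);print("advance",-(s["tool_pos"]-T0)@AX)
save("wrist","w15.png")
a=cv2.imread('pics/w15.png')[50:220,235:400]
cv2.imwrite('pics/w15c.png',cv2.resize(cv2.convertScaleAbs(a,alpha=1.5),None,fx=3.5,fy=3.5,interpolation=cv2.INTER_CUBIC))
E
```

```text
11.3 [0.5803 0.0038 0.0851] [-21.4115  -2.3586  13.2742] [-0.1205  1.1293 -0.0677] [ 0.0003 -0.0049  0.0007  0.0009  0.0025 -0.0009]
tool-frame force [-22.0453  -1.2987  12.3505]
advance 0.023002181407179093
```

View pics/w15c.png

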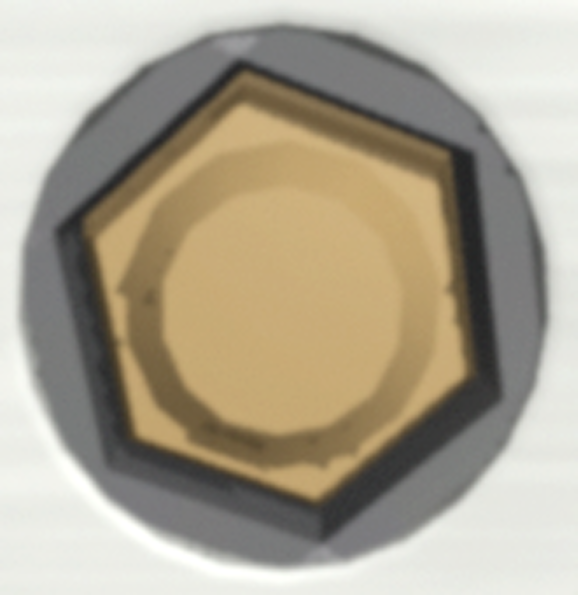

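Request:
{"name": "send_rows", "arguments": {
  "increments": [
    {"tx": 0,"ty": 0,"tz": 0.0015,"wx": 0,"wy": 0,"wz": 0,"grip": 1},
    {"tx": 0,"ty": 0,"tz": 0.0015,"wx": 0,"wy": 0,"wz": 0,"grip": 1}
  ]
}}

```text
time_s: 11.55
tool_pos: [0.5803, 0.0035, 0.0855]
orientation: [0.848, 0.075, -0.494, 0.174]
contact_force: [-13.8, 1.8, 10.7]
gripper_width: 0.189
```

```bash
cat > st.py <<'E'
from h import *
s=sense()
R0=R.from_quat(s["orientation"]);print(round(s["time_s"],2),s["tool_pos"],"F tool",R0.inv().apply(s["contact_force"]),"M tool",R0.inv().apply(s["torque"]),"w",round(s["gripper_width"],3))
T0=np.array([0.5687,0.0054,0.1049]);print("advance",-(s["tool_pos"]-T0)@AX)
Rm=R0.as_matrix();u=-Rm[:,2];print("theta",np.degrees(np.arctan2(u@E2,u@P1)),"tilt",np.degrees(np.arccos(-Rm[:,0]@AX)))
rt=np.array([-.0258,.0012,-.0735]);M=s["tool_pos"]+Rm@rt;print("mouth",M,"q",s["joint_pos"])
E
python3 st.py
```

```text
11.55 [0.5803 0.0035 0.0855] F tool [-16.2285  -3.4578   5.6766] M tool [-0.1761 -0.2772 -0.6439] w 0.189
advance 0.022676470754502985
theta 26.077258426109747 tilt 0.14600764172842282
mouth [0.6275 0.0307 0.1412] q [-0.25   -0.0724  2.1783  0.1623  0.5209  0.8351]
```

Request:
{"name": "send_rows", "arguments": {
  "increments": [
    {"tx": 0,"ty": -0.0064,"tz": -0.0004,"wx": 5,"wy": 0,"wz": 0,"grip": 1},
    {"tx": 0,"ty": -0.0127,"tz": -0.0013,"wx": 10,"wy": 0,"wz": 0,"grip": 1},
    {"tx": 0,"ty": -0.019,"tz": -0.0028,"wx": 15,"wy": 0,"wz": 0,"grip": 1},
    {"tx": 0,"ty": -0.0251,"tz": -0.0048,"wx": 20,"wy": 0,"wz": 0,"grip": 1},
    {"tx": 0,"ty": -0.0251,"tz": -0.0048,"wx": 20,"wy": 0,"wz": 0,"grip": 1}
  ]
}}

```text
time_s: 12.05
tool_pos: [0.5762, 0.029, 0.0816]
orientation: [0.865, -0.012, -0.5, 0.023]
contact_force: [-15.6, -1.3, 11.9]
gripper_width: 0.191
```

```bash
python3 st.py; python3 - <<'E'
from h import *
save("wrist","w16.png")
a=cv2.imread('pics/w16.png')[50:220,235:400]
cv2.imwrite('pics/w16c.png',cv2.resize(cv2.convertScaleAbs(a,alpha=1.5),None,fx=3.5,fy=3.5,interpolation=cv2.INTER_CUBIC))
E
```

```text
12.05 [0.5762 0.029  0.0816] F tool [-18.0364   1.8519   7.6614] M tool [-0.0487 -0.7148  0.3056] w 0.191
advance 0.02283611473279885
theta 6.034725686107005 tilt 0.08069504256567711
mouth [0.627  0.031  0.1406] q [-0.189  -0.0703  2.185   0.1027  0.5063  1.289 ]
```

View pics/w16c.png

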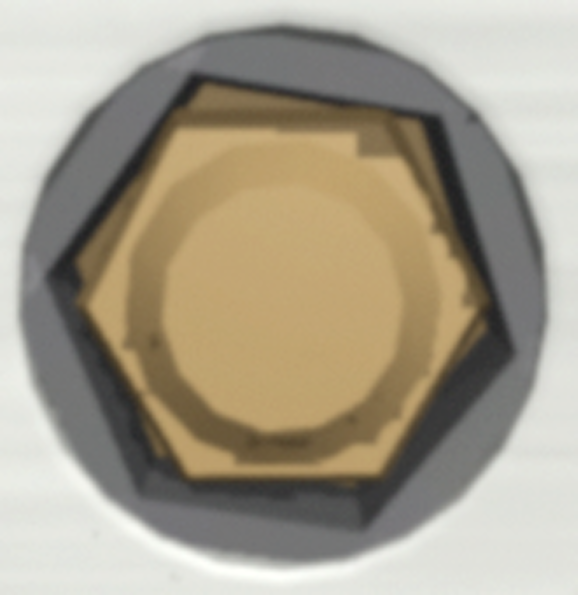

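Request:
{"name": "send_rows", "arguments": {
  "increments": [
    {"tx": 0,"ty": -0.0064,"tz": -0.0004,"wx": 5,"wy": 0,"wz": 0,"grip": 1},
    {"tx": 0,"ty": -0.0127,"tz": -0.0013,"wx": 10,"wy": 0,"wz": 0,"grip": 1},
    {"tx": 0,"ty": -0.019,"tz": -0.0028,"wx": 15,"wy": 0,"wz": 0,"grip": 1},
    {"tx": 0,"ty": -0.0251,"tz": -0.0048,"wx": 20,"wy": 0,"wz": 0,"grip": 1},
    {"tx": 0,"ty": -0.0309,"tz": -0.0074,"wx": 25,"wy": 0,"wz": 0,"grip": 1},
    {"tx": 0,"ty": -0.0366,"tz": -0.0104,"wx": 30,"wy": 0,"wz": 0,"grip": 1},
    {"tx": 0,"ty": -0.0366,"tz": -0.0104,"wx": 30,"wy": 0,"wz": 0,"grip": 1}
  ]
}}

```text
time_s: 12.8
tool_pos: [0.5846, 0.0663, 0.0845]
orientation: [0.842, -0.141, -0.481, -0.202]
contact_force: [-17.5, 0.8, 11.9]
gripper_width: 0.189
```

```bash
python3 st.py; python3 - <<'E'
from h import *
save("wrist","w17.png")
a=cv2.imread('pics/w17.png')[50:220,235:400]
cv2.imwrite('pics/w17c.png',cv2.resize(cv2.convertScaleAbs(a,alpha=1.5),None,fx=3.5,fy=3.5,interpolation=cv2.INTER_CUBIC))
E
```

```text
12.8 [0.5846 0.0663 0.0845] F tool [-19.0693   4.4323   8.05  ] M tool [ 0.0178 -0.5433  0.8522] w 0.189
advance 0.022897580384332403
theta -23.974821311646433 tilt 0.02064342719667724
mouth [0.6266 0.0315 0.1402] q [-0.0939 -0.036   2.1449  0.0057  0.5092  1.9801]
```

View pics/w17c.png

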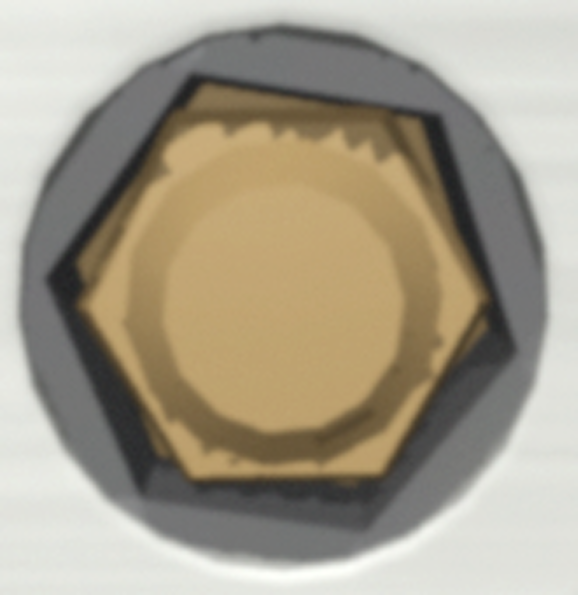

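Request:
{"name": "send_rows", "arguments": {
  "increments": [
    {"tx": 0,"ty": -0.0064,"tz": -0.0004,"wx": 5,"wy": 0,"wz": 0,"grip": 1},
    {"tx": 0,"ty": -0.0127,"tz": -0.0013,"wx": 10,"wy": 0,"wz": 0,"grip": 1},
    {"tx": 0,"ty": -0.019,"tz": -0.0028,"wx": 15,"wy": 0,"wz": 0,"grip": 1},
    {"tx": 0,"ty": -0.0251,"tz": -0.0048,"wx": 20,"wy": 0,"wz": 0,"grip": 1},
    {"tx": 0,"ty": -0.0309,"tz": -0.0074,"wx": 25,"wy": 0,"wz": 0,"grip": 1},
    {"tx": 0,"ty": -0.0366,"tz": -0.0104,"wx": 30,"wy": 0,"wz": 0,"grip": 1},
    {"tx": 0,"ty": -0.0366,"tz": -0.0104,"wx": 30,"wy": 0,"wz": 0,"grip": 1}
  ]
}}

```text
time_s: 13.55
tool_pos: [0.6082, 0.0942, 0.0968]
orientation: [0.76, -0.261, -0.428, -0.413]
contact_force: [-16.5, 6.2, 10.6]
gripper_width: 0.19
```

```bash
python3 st.py; python3 - <<'E'
from h import *
save("wrist","w18.png")
a=cv2.imread('pics/w18.png')[50:220,235:400]
cv2.imwrite('pics/w18c.png',cv2.resize(cv2.convertScaleAbs(a,alpha=1.5),None,fx=3.5,fy=3.5,interpolation=cv2.INTER_CUBIC))
E
```

```text
13.55 [0.6082 0.0942 0.0968] F tool [-17.6437   4.7843   9.378 ] M tool [-0.0656 -0.597   0.9656] w 0.19
advance 0.02275581403065954
theta -54.014486128751784 tilt 0.07711648104794093
mouth [0.6265 0.0321 0.1402] q [-0.0254  0.0199  2.0604 -0.0594  0.5399  2.6196]
```

View pics/w18c.png

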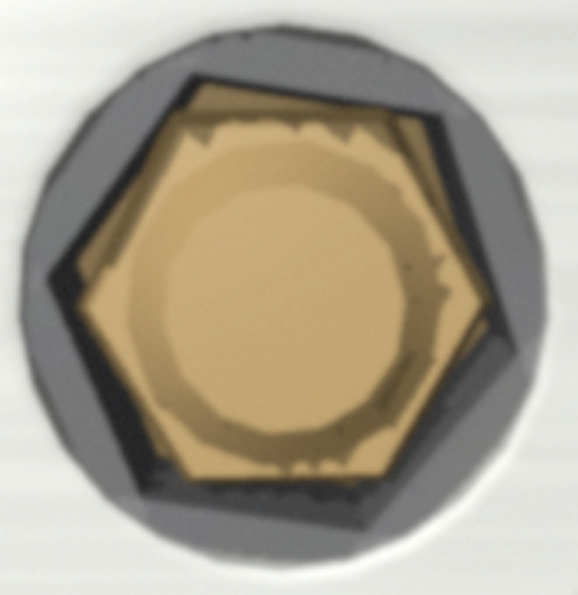

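Request:
{"name": "send_rows", "arguments": {
  "increments": [
    {"tx": 0,"ty": 0.0102,"tz": -0.0005,"wx": -8,"wy": 0,"wz": 0,"grip": 1},
    {"tx": 0,"ty": 0.0203,"tz": -0.0025,"wx": -16,"wy": 0,"wz": 0,"grip": 1},
    {"tx": 0,"ty": 0.03,"tz": -0.0059,"wx": -24,"wy": 0,"wz": 0,"grip": 1},
    {"tx": 0,"ty": 0.0391,"tz": -0.0105,"wx": -32,"wy": 0,"wz": 0,"grip": 1},
    {"tx": 0,"ty": 0.0475,"tz": -0.0164,"wx": -40,"wy": 0,"wz": 0,"grip": 1},
    {"tx": 0,"ty": 0.055,"tz": -0.0234,"wx": -48,"wy": 0,"wz": 0,"grip": 1},
    {"tx": 0,"ty": 0.0614,"tz": -0.0314,"wx": -56,"wy": 0,"wz": 0,"grip": 1},
    {"tx": 0,"ty": 0.0668,"tz": -0.0402,"wx": -64,"wy": 0,"wz": 0,"grip": 1},
    {"tx": 0,"ty": 0.0707,"tz": -0.0497,"wx": -72,"wy": 0,"wz": 0,"grip": 1},
    {"tx": 0,"ty": 0.0707,"tz": -0.0497,"wx": -72,"wy": 0,"wz": 0,"grip": 1}
  ]
}}

```text
time_s: 14.6
tool_pos: [0.5785, 0.0126, 0.0841]
orientation: [0.859, 0.041, -0.498, 0.115]
contact_force: [-10.6, 4.2, 9.2]
gripper_width: 0.192
```

```bash
python3 st.py; python3 - <<'E'
from h import *
save("wrist","w19.png")
a=cv2.imread('pics/w19.png')[50:220,235:400]
cv2.imwrite('pics/w19c.png',cv2.resize(cv2.convertScaleAbs(a,alpha=1.5),None,fx=3.5,fy=3.5,interpolation=cv2.INTER_CUBIC))
E
```

```text
14.6 [0.5785 0.0126 0.0841] F tool [-13.4436  -4.5767   3.5495] M tool [-0.2895  0.0493 -0.8699] w 0.192
advance 0.022593230251271773
theta 18.22937199361167 tilt 0.21562103575622768
mouth [0.628  0.0302 0.1417] q [-0.2284 -0.0737  2.1832  0.1419  0.5132  1.0081]
```

View pics/w19c.png

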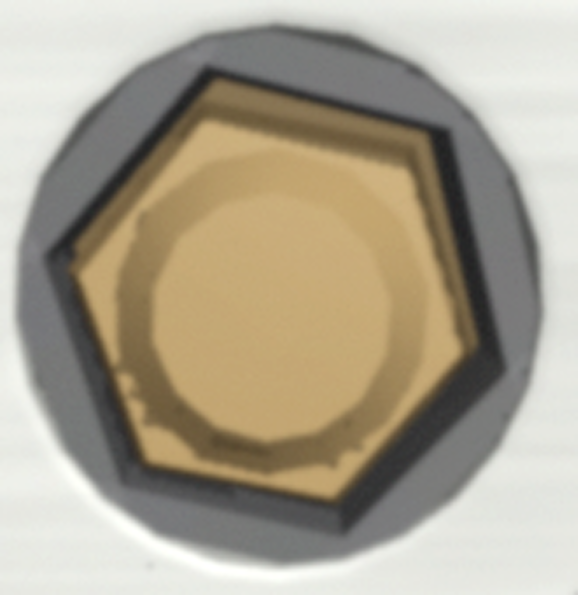

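Request:
{"name": "send_rows", "arguments": {
  "increments": [
    {"tx": 0,"ty": 0.0102,"tz": -0.0005,"wx": -8,"wy": 0,"wz": 0,"grip": 1},
    {"tx": 0,"ty": 0.0203,"tz": -0.0025,"wx": -16,"wy": 0,"wz": 0,"grip": 1},
    {"tx": 0,"ty": 0.03,"tz": -0.0059,"wx": -24,"wy": 0,"wz": 0,"grip": 1},
    {"tx": 0,"ty": 0.03,"tz": -0.0059,"wx": -24,"wy": 0,"wz": 0,"grip": 1}
  ]
}}

```text
time_s: 15.05
tool_pos: [0.5897, -0.0152, 0.0922]
orientation: [0.816, 0.143, -0.478, 0.292]
contact_force: [-7.9, 4.7, 8.3]
gripper_width: 0.193
```

```bash
python3 st.py
```

```text
15.05 [ 0.5897 -0.0152  0.0922] F tool [-11.3324  -4.966   -0.4313] M tool [-0.2196  0.502  -0.7776] w 0.193
advance 0.0224113847488618
theta 42.23119369129894 tilt 0.2780399180658219
mouth [0.6286 0.03   0.1423] q [-0.2889 -0.0608  2.1525  0.1951  0.5385  0.4925]
```

Request:
{"name": "send_rows", "arguments": {
  "increments": [
    {"tx": 0,"ty": -0.0064,"tz": -0.0004,"wx": 5,"wy": 0,"wz": 0,"grip": 1},
    {"tx": 0,"ty": -0.0127,"tz": -0.0013,"wx": 10,"wy": 0,"wz": 0,"grip": 1},
    {"tx": 0,"ty": -0.019,"tz": -0.0028,"wx": 15,"wy": 0,"wz": 0,"grip": 1},
    {"tx": 0,"ty": -0.0251,"tz": -0.0048,"wx": 20,"wy": 0,"wz": 0,"grip": 1},
    {"tx": 0,"ty": -0.0309,"tz": -0.0074,"wx": 25,"wy": 0,"wz": 0,"grip": 1},
    {"tx": 0,"ty": -0.0366,"tz": -0.0104,"wx": 30,"wy": 0,"wz": 0,"grip": 1},
    {"tx": 0,"ty": -0.0366,"tz": -0.0104,"wx": 30,"wy": 0,"wz": 0,"grip": 1}
  ]
}}

```text
time_s: 15.75
tool_pos: [0.5766, 0.0211, 0.0824]
orientation: [0.863, 0.014, -0.5, 0.069]
contact_force: [-16.7, -1.4, 11.3]
gripper_width: 0.187
```

```bash
python3 st.py
```

```text
15.75 [0.5766 0.0211 0.0824] F tool [-18.058    0.9825   8.9944] M tool [-0.1168 -0.7503  0.2396] w 0.187
advance 0.022741050605429945
theta 12.054914670504218 tilt 0.12235851581431686
mouth [0.6272 0.0309 0.1409] q [-0.2081 -0.073   2.186   0.1215  0.5092  1.151 ]
```

```bash
python3 - <<'E'
from h import *
save("wrist","w20.png")
a=cv2.imread('pics/w20.png')[50:220,235:400]
cv2.imwrite('pics/w20c.png',cv2.resize(cv2.convertScaleAbs(a,alpha=1.5),None,fx=3.5,fy=3.5,interpolation=cv2.INTER_CUBIC))
E
```

```text
(no output)
```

View pics/w20c.png

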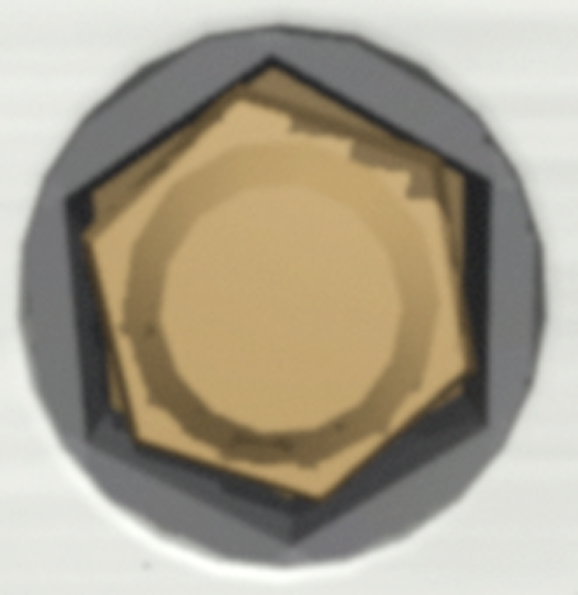

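Request:
{"name": "send_rows", "arguments": {
  "increments": [
    {"tx": 0,"ty": -0.0038,"tz": -0.0002,"wx": 3,"wy": 0,"wz": 0,"grip": 1},
    {"tx": 0,"ty": -0.0077,"tz": -0.0005,"wx": 6,"wy": 0,"wz": 0,"grip": 1},
    {"tx": 0,"ty": -0.0077,"tz": -0.0005,"wx": 6,"wy": 0,"wz": 0,"grip": 1}
  ]
}}

```text
time_s: 16.1
tool_pos: [0.5762, 0.0287, 0.0817]
orientation: [0.866, -0.012, -0.5, 0.024]
contact_force: [-17.5, -1.1, 11.5]
gripper_width: 0.193
```

```bash
python3 st.py|head -1
```

```text
16.1 [0.5762 0.0287 0.0817] F tool [-18.6436   1.7015   9.4369] M tool [-0.1727 -0.71    0.296 ] w 0.193
```

Request:
{"name": "send_rows", "arguments": {
  "increments": [
    {"tx": 0,"ty": -0.0038,"tz": -0.0002,"wx": 3,"wy": 0,"wz": 0,"grip": 1},
    {"tx": 0,"ty": -0.0038,"tz": -0.0002,"wx": 3,"wy": 0,"wz": 0,"grip": 1}
  ]
}}

```text
time_s: 16.3
tool_pos: [0.5763, 0.0325, 0.0816]
orientation: [0.866, -0.025, -0.5, 0.001]
contact_force: [-17.0, -0.3, 11.1]
gripper_width: 0.19
```

```bash
python3 st.py|head -1
```

```text
16.3 [0.5763 0.0325 0.0816] F tool [-18.0705   1.3106   9.1952] M tool [-0.1899 -0.6964  0.3504] w 0.19
```

Request:
{"name": "send_rows", "arguments": {
  "increments": [
    {"tx": 0,"ty": -0.0038,"tz": -0.0002,"wx": 3,"wy": 0,"wz": 0,"grip": 1},
    {"tx": 0,"ty": -0.0038,"tz": -0.0002,"wx": 3,"wy": 0,"wz": 0,"grip": 1}
  ]
}}

```text
time_s: 16.5
tool_pos: [0.5765, 0.0364, 0.0815]
orientation: [0.865, -0.038, -0.499, -0.021]
contact_force: [-18.0, -0.6, 11.7]
gripper_width: 0.19
```

```bash
python3 st.py|head -3
```

```text
16.5 [0.5765 0.0364 0.0815] F tool [-19.0867   2.1402   9.5898] M tool [-0.1702 -0.696   0.39  ] w 0.19
advance 0.02282453316694833
theta 0.08742504101846826 tilt 0.06520071414533693
```

Request:
{"name": "send_rows", "arguments": {
  "increments": [
    {"tx": 0,"ty": -0.0038,"tz": -0.0002,"wx": 3,"wy": 0,"wz": 0,"grip": 1},
    {"tx": 0,"ty": -0.0038,"tz": -0.0002,"wx": 3,"wy": 0,"wz": 0,"grip": 1}
  ]
}}

```text
time_s: 16.7
tool_pos: [0.577, 0.04, 0.0815]
orientation: [0.865, -0.051, -0.498, -0.044]
contact_force: [-18.3, -1.3, 11.9]
gripper_width: 0.185
```

Request:
{"name": "send_rows", "arguments": {
  "increments": [
    {"tx": 0,"ty": -0.0038,"tz": -0.0002,"wx": 3,"wy": 0,"wz": 0,"grip": 1},
    {"tx": 0,"ty": -0.0038,"tz": -0.0002,"wx": 3,"wy": 0,"wz": 0,"grip": 1}
  ]
}}

```text
time_s: 16.9
tool_pos: [0.5775, 0.0434, 0.0817]
orientation: [0.863, -0.064, -0.497, -0.066]
contact_force: [-18.4, -3.4, 13.0]
gripper_width: 0.188
```

```bash
python3 st.py|head -3
```

```text
16.9 [0.5775 0.0434 0.0817] F tool [-20.3172   5.9603   8.5566] M tool [-0.6535 -0.7193  0.9101] w 0.188
advance 0.022837432373452107
theta -5.793640639714988 tilt 0.08296975123777488
```

Request:
{"name": "send_rows", "arguments": {
  "increments": [
    {"tx": 0,"ty": -0.0038,"tz": -0.0002,"wx": 3,"wy": 0,"wz": 0,"grip": 1},
    {"tx": 0,"ty": -0.0038,"tz": -0.0002,"wx": 3,"wy": 0,"wz": 0,"grip": 1}
  ]
}}

```text
time_s: 17.1
tool_pos: [0.5782, 0.0468, 0.0818]
orientation: [0.861, -0.077, -0.495, -0.087]
contact_force: [-19.4, -4.2, 12.2]
gripper_width: 0.189
```

```bash
python3 st.py|head -3
```

```text
17.1 [0.5782 0.0468 0.0818] F tool [-20.0507   7.4607   9.2782] M tool [-0.9635 -0.7016  1.388 ] w 0.189
advance 0.022867330837826497
theta -8.712277848560882 tilt 0.11588285443786155
```

```bash
python3 - <<'E'
from h import *
save("wrist","w21.png")
a=cv2.imread('pics/w21.png')[50:220,235:400]
cv2.imwrite('pics/w21c.png',cv2.resize(cv2.convertScaleAbs(a,alpha=1.5),None,fx=3.5,fy=3.5,interpolation=cv2.INTER_CUBIC))
E
```

```text
(no output)
```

View pics/w21c.png

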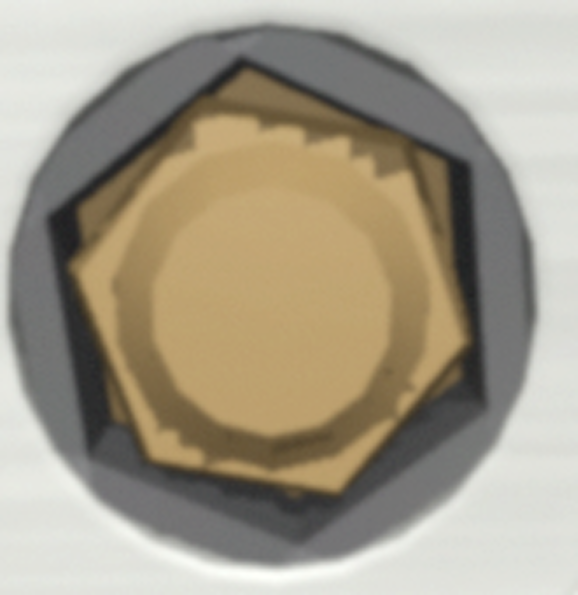

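View pics/w21.png

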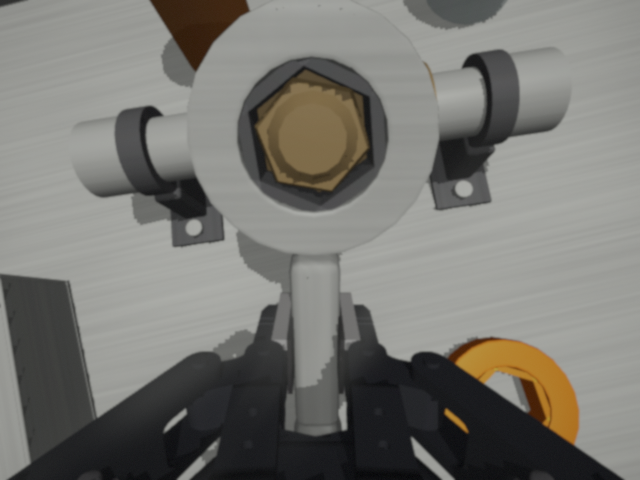

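```bash
cat >> fit.py <<'E'
def C(l): return np.array(l)/3.5+np.array([235,50])-.4
E
python3 - <<'E'
from fit import *
r=.036/np.sqrt(3);rd=.0386/np.sqrt(3)
def f4(px,idx,r,x,a0):
    px=C(px)
    o=least_squares(lambda p:(ptool(hexpts(p[3],p[0],p[1],p[2],r))[idx]-px).ravel(),[.001,-.0735,a0,x]);return o.x,np.sqrt(2*o.cost/len(idx))
# w20
print("w20 drive",fit(C([(272,58),(65,198),(87,440),(295,542),(488,430),(490,182)]),rd,-.045,True))
print("w20 cap",f4([(88,235),(137,438),(322,498),(470,370)],[1,2,3,4],r,-.03,10))
print("w21 drive",fit(C([(240,60),(48,215),(90,457),(303,543),(487,405),(470,162)]),rd,-.045,True))
print("w21 cap",f4([(72,262),(150,462),(340,490),(468,340)],[1,2,3,4],r,-.03,18))
print("w18 cap",f4([(80,303),(190,478),(382,475),(487,303)],[1,2,3,4],r,-.03,30), fit(C([(195,75),(50,280),(145,495),(368,527),(515,350),(438,118)]),rd,-.045,True))
E
```

```text
w20 drive (array([  0.0007,  -0.074 , -57.751 ,  -0.0484]), np.float64(0.9027423599951512))
w20 cap (array([ 0.0007, -0.0743, 11.4599, -0.036 ]), np.float64(0.355001040996048))
w21 drive (array([ -0.0002,  -0.0741, 127.2615,  -0.0483]), np.float64(0.6117662637954098))
w21 cap (array([-0.0003, -0.0744, 19.966 , -0.0363]), np.float64(1.0360036607783132))
w18 cap (array([ 0.0008, -0.0744, 30.3608, -0.0366]), np.float64(0.48751158942535766)) (array([ 0.0009, -0.074 , 21.566 , -0.0471]), np.float64(0.43215215618142994))
```

Request:
{"name": "send_rows", "arguments": {
  "increments": [
    {"tx": 0,"ty": -0.0038,"tz": -0.0002,"wx": 3,"wy": 0,"wz": 0,"grip": 1},
    {"tx": 0,"ty": -0.0038,"tz": -0.0002,"wx": 3,"wy": 0,"wz": 0,"grip": 1},
    {"tx": 0,"ty": -0.0038,"tz": -0.0002,"wx": 3,"wy": 0,"wz": 0,"grip": 1}
  ]
}}

```text
time_s: 17.45
tool_pos: [0.579, 0.0501, 0.0821]
orientation: [0.858, -0.09, -0.493, -0.109]
contact_force: [-20.3, -4.4, 12.8]
gripper_width: 0.187
```

```bash
python3 st.py; python3 - <<'E'
from h import *
save("wrist","w22.png")
a=cv2.imread('pics/w22.png')[50:220,235:400]
cv2.imwrite('pics/w22c.png',cv2.resize(cv2.convertScaleAbs(a,alpha=1.5),None,fx=3.5,fy=3.5,interpolation=cv2.INTER_CUBIC))
E
```

```text
17.45 [0.579  0.0501 0.0821] F tool [-20.9441   8.2509   9.3304] M tool [-1.2256 -0.661   1.5055] w 0.187
advance 0.02289573660995308
theta -11.606454593971355 tilt 0.14519720095823288
mouth [0.6267 0.0299 0.1404] q [-0.133  -0.054   2.1678  0.0403  0.5051  1.7   ]
```

View pics/w22c.png

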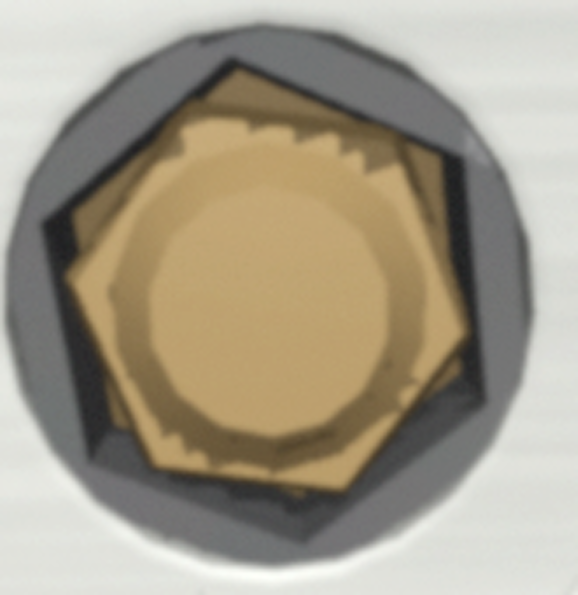

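Request:
{"name": "send_rows", "arguments": {
  "increments": [
    {"tx": 0,"ty": 0.0077,"tz": -0.0003,"wx": -6,"wy": 0,"wz": 0,"grip": 1},
    {"tx": 0,"ty": 0.0153,"tz": -0.0014,"wx": -12,"wy": 0,"wz": 0,"grip": 1},
    {"tx": 0,"ty": 0.0178,"tz": -0.002,"wx": -14,"wy": 0,"wz": 0,"grip": 1},
    {"tx": 0,"ty": 0.0178,"tz": -0.002,"wx": -14,"wy": 0,"wz": 0,"grip": 1}
  ]
}}

```text
time_s: 17.9
tool_pos: [0.5763, 0.0338, 0.0814]
orientation: [0.866, -0.029, -0.5, -0.006]
contact_force: [-16.9, 4.7, 12.0]
gripper_width: 0.194
```

```bash
python3 st.py; python3 - <<'E'
from h import *
save("wrist","w23.png")
a=cv2.imread('pics/w23.png')[50:220,235:400]
cv2.imwrite('pics/w23c.png',cv2.resize(cv2.convertScaleAbs(a,alpha=1.5),None,fx=3.5,fy=3.5,interpolation=cv2.INTER_CUBIC))
E
```

```text
17.9 [0.5763 0.0338 0.0814] F tool [-18.9948  -3.4857   8.839 ] M tool [-0.2962 -0.5552 -0.3248] w 0.194
advance 0.02285663572924576
theta 2.1304167769095956 tilt 0.04379637515969781
mouth [0.6269 0.0308 0.1405] q [-0.1774 -0.0678  2.1828  0.0921  0.5058  1.3765]
```

View pics/w23c.png

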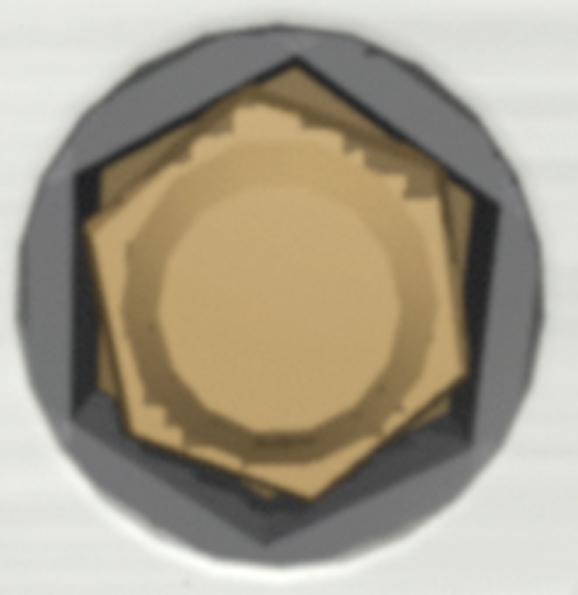

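```bash
python3 - <<'E'
import cv2,numpy as np
o=[]
for n in("w18","w23"):
    a=cv2.imread(f'pics/{n}.png')[60:212,242:392]
    o.append(cv2.resize(cv2.convertScaleAbs(a,alpha=2.0,beta=0),None,fx=2.66,fy=3.5,interpolation=cv2.INTER_CUBIC) if 0 else cv2.resize(cv2.convertScaleAbs(a,alpha=1.9),(399,404),interpolation=cv2.INTER_CUBIC))
cv2.imwrite('pics/cmp.png',np.hstack(o))
E
```

```text
(no output)
```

View pics/cmp.png

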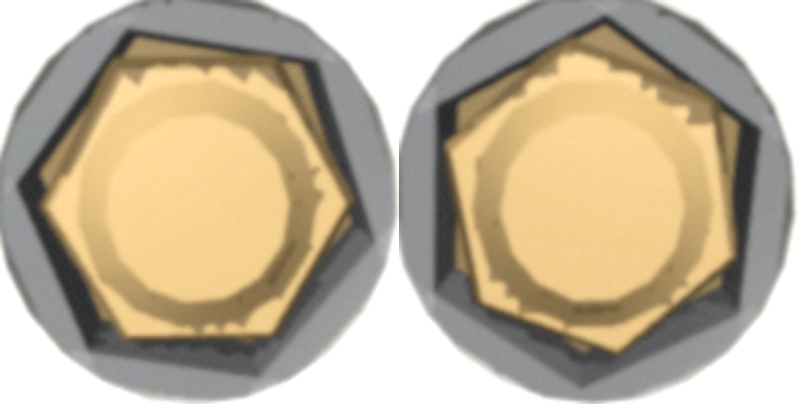

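Request:
{"name": "send_rows", "arguments": {
  "increments": [
    {"tx": -0.0003,"ty": 0.0102,"tz": 0.0,"wx": -8,"wy": 0,"wz": 0,"grip": 1},
    {"tx": -0.0003,"ty": 0.0203,"tz": -0.002,"wx": -16,"wy": 0,"wz": 0,"grip": 1},
    {"tx": -0.0003,"ty": 0.03,"tz": -0.0054,"wx": -24,"wy": 0,"wz": 0,"grip": 1},
    {"tx": -0.0003,"ty": 0.0391,"tz": -0.01,"wx": -32,"wy": 0,"wz": 0,"grip": 1},
    {"tx": -0.0003,"ty": 0.0391,"tz": -0.01,"wx": -32,"wy": 0,"wz": 0,"grip": 1}
  ]
}}

```text
time_s: 18.45
tool_pos: [0.584, -0.0063, 0.0885]
orientation: [0.834, 0.11, -0.487, 0.234]
contact_force: [-9.3, 7.4, 9.0]
gripper_width: 0.189
```

```bash
python3 st.py; python3 - <<'E'
from h import *
save("wrist","w24.png")
a=cv2.imread('pics/w24.png')[50:220,235:400]
cv2.imwrite('pics/w24c.png',cv2.resize(cv2.convertScaleAbs(a,alpha=1.5),None,fx=3.5,fy=3.5,interpolation=cv2.INTER_CUBIC))
E
```

```text
18.45 [ 0.584  -0.0063  0.0885] F tool [-12.7848  -7.7358  -0.3248] M tool [-0.5393  0.5414 -1.0344] w 0.189
advance 0.022333520139678924
theta 34.26871060406726 tilt 0.18108980191487314
mouth [0.6275 0.0304 0.1417] q [-0.2719 -0.0691  2.1683  0.1819  0.5301  0.6568]
```

View pics/w24c.png

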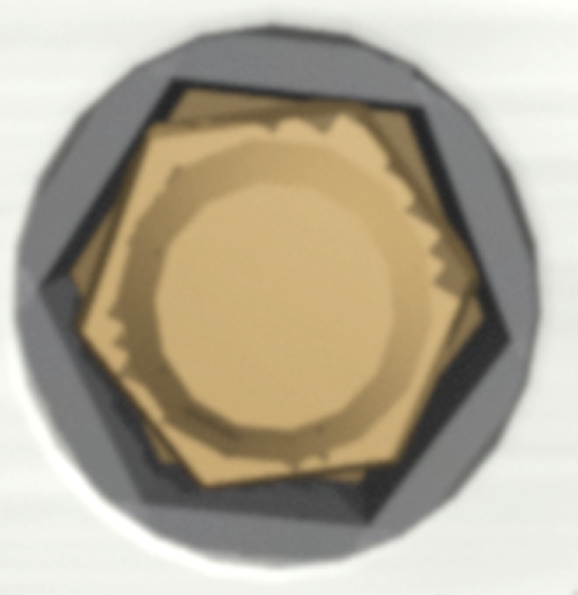

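Request:
{"name": "send_rows", "arguments": {
  "increments": [
    {"tx": -0.001,"ty": 0,"tz": 0,"wx": 0,"wy": 0,"wz": 0,"grip": 1},
    {"tx": -0.003,"ty": 0,"tz": 0,"wx": 0,"wy": 0,"wz": 0,"grip": 1},
    {"tx": -0.003,"ty": 0,"tz": 0,"wx": 0,"wy": 0,"wz": 0,"grip": 1}
  ]
}}

```text
time_s: 18.8
tool_pos: [0.5828, -0.0055, 0.0903]
orientation: [0.835, 0.109, -0.487, 0.232]
contact_force: [12.0, 5.8, -8.3]
gripper_width: 0.186
```

```bash
python3 st.py
```

```text
18.8 [ 0.5828 -0.0055  0.0903] F tool [12.9448 -2.4959 -8.5964] M tool [-0.1397  0.6065 -0.3724] w 0.186
advance 0.02014862289405643
theta 34.0346663859927 tilt 0.26295409031716216
mouth [0.6264 0.0309 0.1436] q [-0.271  -0.0766  2.1716  0.181   0.5329  0.6628]
```

Request:
{"name": "send_rows", "arguments": {
  "increments": [
    {"tx": -0.002,"ty": 0,"tz": -0.0003,"wx": 0,"wy": 0,"wz": 0,"grip": 1},
    {"tx": -0.004,"ty": 0,"tz": -0.0003,"wx": 0,"wy": 0,"wz": 0,"grip": 1},
    {"tx": -0.004,"ty": 0,"tz": -0.0003,"wx": 0,"wy": 0,"wz": 0,"grip": 1}
  ]
}}

```text
time_s: 19.1
tool_pos: [0.5812, -0.0052, 0.0939]
orientation: [0.835, 0.109, -0.487, 0.232]
contact_force: [13.5, 5.4, -9.2]
gripper_width: 0.193
```

```bash
python3 st.py;python3 - <<'E'
from h import *
save("wrist","w25.png")
a=cv2.imread('pics/w25.png')[50:220,235:400]
cv2.imwrite('pics/w25c.png',cv2.resize(cv2.convertScaleAbs(a,alpha=1.5),None,fx=3.5,fy=3.5,interpolation=cv2.INTER_CUBIC))
E
```

```text
19.1 [ 0.5812 -0.0052  0.0939] F tool [14.5212 -1.749  -9.1233] M tool [-0.1358  0.5366 -0.4947] w 0.193
advance 0.01622807642874101
theta 34.02438462084078 tilt 0.26405584920892533
mouth [0.6248 0.0312 0.1473] q [-0.2715 -0.0882  2.1738  0.1787  0.5421  0.6654]
```

View pics/w25c.png

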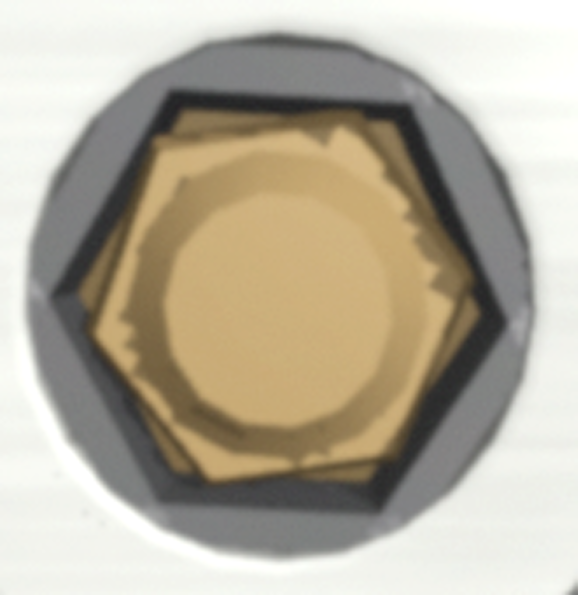

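Request:
{"name": "send_rows", "arguments": {
  "increments": [
    {"tx": -0.003,"ty": 0,"tz": 0,"wx": 0,"wy": 0,"wz": 0,"grip": 1},
    {"tx": -0.006,"ty": 0,"tz": 0,"wx": 0,"wy": 0,"wz": 0,"grip": 1},
    {"tx": -0.009,"ty": 0,"tz": 0,"wx": 0,"wy": 0,"wz": 0,"grip": 1},
    {"tx": -0.012,"ty": 0,"tz": 0,"wx": 0,"wy": 0,"wz": 0,"grip": 1},
    {"tx": -0.012,"ty": 0,"tz": 0,"wx": 0,"wy": 0,"wz": 0,"grip": 1}
  ]
}}

```text
time_s: 19.65
tool_pos: [0.5755, -0.0046, 0.1052]
orientation: [0.835, 0.109, -0.487, 0.232]
contact_force: [3.6, 3.5, -0.6]
gripper_width: 0.186
```

```bash
python3 st.py
```

```text
19.65 [ 0.5755 -0.0046  0.1052] F tool [ 2.165  -1.6704 -4.2476] M tool [-0.1738  0.64   -0.5637] w 0.186
advance 0.0035707131906394358
theta 34.049826242113284 tilt 0.31407764262924154
mouth [0.619  0.0318 0.1586] q [-0.2742 -0.1268  2.1831  0.1735  0.5707  0.6698]
```

Request:
{"name": "send_rows", "arguments": {
  "increments": [
    {"tx": -0.01,"ty": 0,"tz": 0,"wx": 0,"wy": 0,"wz": 0,"grip": 1},
    {"tx": -0.03,"ty": 0,"tz": 0,"wx": 0,"wy": 0,"wz": 0,"grip": 1},
    {"tx": -0.05,"ty": 0,"tz": 0,"wx": 0,"wy": 0,"wz": 0,"grip": 1},
    {"tx": -0.05,"ty": 0,"tz": 0,"wx": 0,"wy": 0,"wz": 0,"grip": 1},
    {"tx": -0.05,"ty": 0,"tz": 0,"wx": 0,"wy": 0,"wz": 0,"grip": 1}
  ]
}}

```text
time_s: 20.15
tool_pos: [0.5487, -0.003, 0.1464]
orientation: [0.834, 0.109, -0.489, 0.232]
contact_force: [0.1, 0.1, -4.5]
gripper_width: 0.193
```

```bash
python3 st.py;python3 - <<'E'
from h import *
save("wrist","w26.png")
a=cv2.imread('pics/w26.png')[50:220,235:400]
cv2.imwrite('pics/w26c.png',cv2.resize(cv2.convertScaleAbs(a,alpha=1.5),None,fx=3.5,fy=3.5,interpolation=cv2.INTER_CUBIC))
E
```

```text
20.15 [ 0.5487 -0.003   0.1464] F tool [ 3.9604 -1.305   1.74  ] M tool [-0.006  -0.4853 -0.3432] w 0.193
advance -0.04550185302836344
theta 34.033523265314855 tilt 0.07535631581226232
mouth [0.5925 0.0334 0.1995] q [-0.2884 -0.2787  2.2164  0.155   0.6936  0.6841]
```

View pics/w26.png

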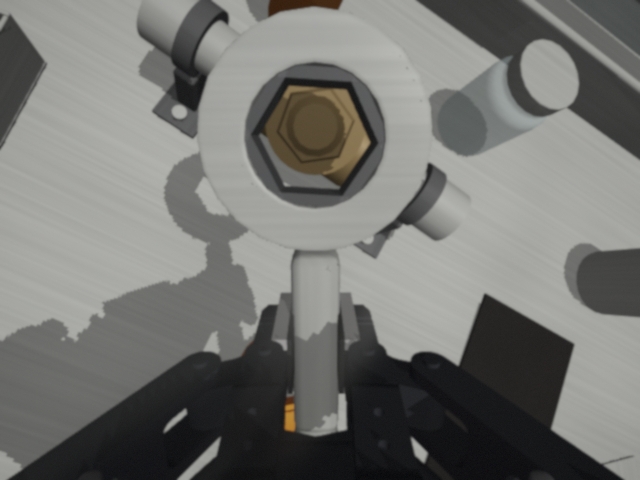

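View pics/w26c.png

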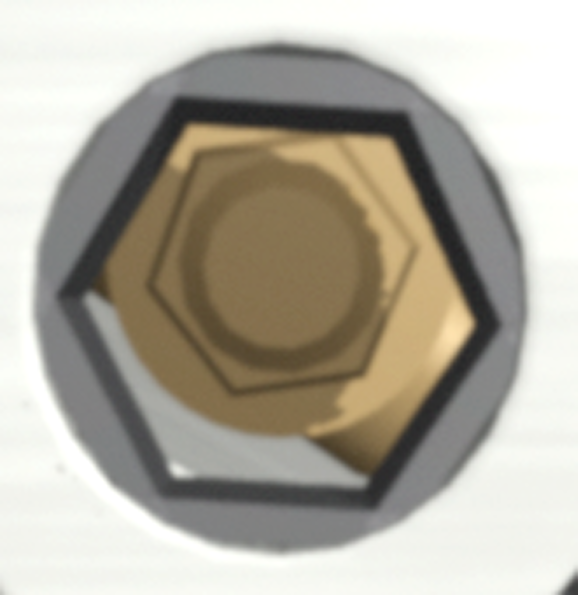

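```bash
python3 - <<'E'
from fit import *
s=sense()
h=C([(197,155),(150,285),(235,393),(365,372),(415,247),(338,137)])
x,e=fit(h,.036/np.sqrt(3),.015,True,35);print("cap",x,e,(x[2]+34.03)%60)
d=C([(180,98),(60,293),(165,492),(375,505),(500,325),(408,112)])
print("drive flat",fit(d,.0386/np.sqrt(3),-.045,True,24))
# with pitch about tool y
rd=.0386/np.sqrt(3)
best=None
for sft in range(6):
    def fn(p):
        P=hexpts(0,0,0,p[2],rd)@R.from_euler('y',p[4],degrees=True).as_matrix().T
        P=P@R.from_euler('z',p[5],degrees=True).as_matrix().T
        return (ptool(P+[p[3],p[0],p[1]])-np.roll(d,sft,0)).ravel()
    o=least_squares(fn,[0,-.074,24,-.045,0,0])
    if best is None or o.cost<best.cost:best=o
print(best.x,best.cost)
E
```

```text
cap [ 0.001  -0.0747 98.0342  0.0369] 0.7019698194541059 12.06424125119878
drive flat (array([  0.0008,  -0.0732, -93.6749,  -0.0385]), np.float64(0.4495807493766132))
[ 0.0008 -0.0733 26.3108 -0.0384 -3.186  -0.2815] 0.35827005965504727
```

```bash
python3 - <<'E'
from fit import *
r=.036/np.sqrt(3)
def f4(px,idx,x,a0):
    px=C(px)
    o=least_squares(lambda p:(ptool(hexpts(p[3],p[0],p[1],p[2],r))[idx]-px).ravel(),[.001,-.0735,a0,x]);return o.x,np.sqrt(2*o.cost/len(idx))
for n,px,th in(("w22",[(68,272),(155,465),(345,490),(467,330)],-11.61),("w23",[(88,225),(130,435),(315,498),(467,375)],2.13),("w24",[(82,330),(207,487),(395,463),(475,290)],34.27),("w17",[(80,303),(190,478),(382,475),(487,300)],-23.97),("w16",[(80,303),(187,478),(382,475),(487,303)],6.03),("w13",[(123,235),(158,408),(318,462),(447,355)],26.08)):
    x,e=f4(px,[1,2,3,4],-.036,{"w22":22,"w23":9,"w24":35,"w17":30,"w16":30,"w13":10}[n]);print(n,x,e,(x[2]+th)%60)
E
```

```text
w22 [-0.0004 -0.0738 22.4566 -0.0364] 0.8687668965364199 10.846556958680086
w23 [ 0.0008 -0.0739  9.6221 -0.0369] 0.6956291558051423 11.752091771718653
w24 [ 0.0006 -0.073  36.4604 -0.0325] 1.0515416628145222 10.730426645786252
w17 [ 0.001  -0.0739 30.6282 -0.0369] 0.3646810005559212 6.658186818042015
w16 [ 0.001  -0.0739 30.251  -0.0369] 0.32191217438680775 36.280972616183256
w13 [ 0.0014 -0.0732 10.4814 -0.0118] 0.37852114949327376 36.56141198737075
```

```bash
cat > place.py <<'E'
from h import *
s=sense()
u=np.array([np.cos(np.radians(-8.9)),np.sin(np.radians(-8.9)),0]);v=np.array([-u[1],u[0],0])
Rf=np.c_[-Z,-v,-u]
ring=np.array([.5058,-.2653,-.0224])+Rf@np.array([-.0263,.0009,-.0734]);print("ring",ring)
import sys
beta=float(sys.argv[1]);up=float(sys.argv[2]);p=np.array([float(a) for a in sys.argv[3:6]])
Rm=Rf@R.from_euler('y',beta,degrees=True).as_matrix()
T=ring+[0,0,up]-Rm@p
print(T,*delta(T,Rm,s))
E
python3 place.py 4 0.18 -.0200 .0008 -.0733
```

```text
ring [ 0.5782 -0.2775  0.0039]
[ 0.5074 -0.2657  0.1588] [-20.1454 215.299  155.3316] [ 37.0898 -25.5966  -6.6556]
```

Request:
{"name": "send_rows", "arguments": {
  "increments": [
    {"tx": -0.0022,"ty": 0.024,"tz": 0.0173,"wx": 4.1,"wy": -2.8,"wz": -0.7,"grip": 1},
    {"tx": -0.0044,"ty": 0.048,"tz": 0.0345,"wx": 8.2,"wy": -5.7,"wz": -1.5,"grip": 1},
    {"tx": -0.0067,"ty": 0.072,"tz": 0.0518,"wx": 12.4,"wy": -8.5,"wz": -2.2,"grip": 1},
    {"tx": -0.009,"ty": 0.096,"tz": 0.069,"wx": 16.5,"wy": -11.4,"wz": -3,"grip": 1},
    {"tx": -0.0112,"ty": 0.12,"tz": 0.0863,"wx": 20.6,"wy": -14.2,"wz": -3.7,"grip": 1},
    {"tx": -0.0134,"ty": 0.1435,"tz": 0.1035,"wx": 24.7,"wy": -17,"wz": -4.4,"grip": 1},
    {"tx": -0.0157,"ty": 0.1675,"tz": 0.1208,"wx": 28.8,"wy": -19.9,"wz": -5.2,"grip": 1},
    {"tx": -0.018,"ty": 0.1914,"tz": 0.138,"wx": 33,"wy": -22.7,"wz": -5.9,"grip": 1},
    {"tx": -0.0201,"ty": 0.2153,"tz": 0.1553,"wx": 37.1,"wy": -25.6,"wz": -6.7,"grip": 1},
    {"tx": -0.0201,"ty": 0.2153,"tz": 0.1553,"wx": 37.1,"wy": -25.6,"wz": -6.7,"grip": 1}
  ]
}}

```text
time_s: 21.2
tool_pos: [0.5082, -0.27, 0.1583]
orientation: [0.729, -0.059, -0.68, -0.054]
contact_force: [0.4, -0.5, -3.7]
gripper_width: 0.191
```

Request:
{"name": "send_rows", "arguments": {
  "increments": [
    {"tx": 0,"ty": 0,"tz": 0,"wx": 0,"wy": 0,"wz": 0,"grip": 1},
    {"tx": 0,"ty": 0,"tz": 0,"wx": 0,"wy": 0,"wz": 0,"grip": 1}
  ]
}}

```text
time_s: 21.4
tool_pos: [0.5075, -0.2646, 0.1583]
orientation: [0.729, -0.056, -0.68, -0.053]
contact_force: [0.8, -0.1, -3.6]
gripper_width: 0.188
```

```bash
python3 place.py 4 0.0 -.0200 .0008 -.0733; python3 - <<'E'
from h import *
s=sense();print(s["time_s"],s["contact_force"],s["torque"],s["qd"]);save("wrist","w27.png")
a=cv2.imread('pics/w27.png')[50:220,235:400]
cv2.imwrite('pics/w27c.png',cv2.resize(cv2.convertScaleAbs(a,alpha=1.5),None,fx=3.5,fy=3.5,interpolation=cv2.INTER_CUBIC))
E
```

```text
ring [ 0.5782 -0.2775  0.0039]
[ 0.5074 -0.2657 -0.0212] [179.018    1.3794  12.2562] [0.0532 0.0421 0.1159]
21.4 [ 0.8145 -0.0706 -3.6025] [-0.0024  0.1348 -0.02  ] [ 0.0094 -0.0174  0.0075 -0.0004  0.0031  0.0029]
```

View pics/w27.png

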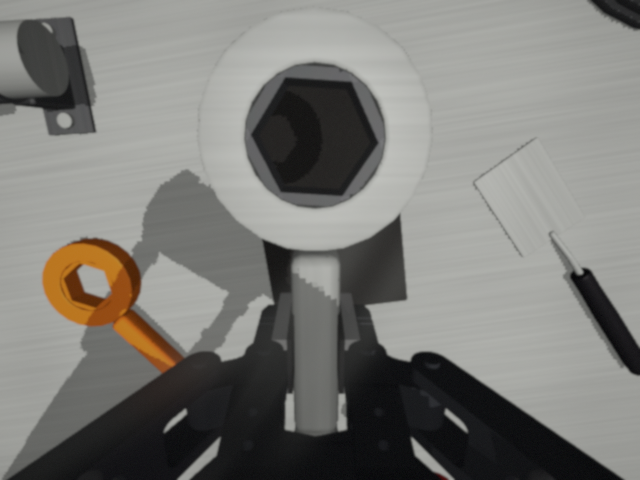

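Request:
{"name": "send_rows", "arguments": {
  "increments": [
    {"tx": 0.035,"ty": 0.0012,"tz": 0.002,"wx": 0,"wy": 0,"wz": 0,"grip": 1},
    {"tx": 0.07,"ty": 0.0013,"tz": 0.0045,"wx": 0,"wy": 0,"wz": 0,"grip": 1},
    {"tx": 0.105,"ty": 0.0013,"tz": 0.007,"wx": 0,"wy": 0,"wz": 0,"grip": 1},
    {"tx": 0.14,"ty": 0.0013,"tz": 0.0095,"wx": 0,"wy": 0,"wz": 0,"grip": 1},
    {"tx": 0.16,"ty": 0.0013,"tz": 0.011,"wx": 0,"wy": 0,"wz": 0,"grip": 1},
    {"tx": 0.168,"ty": 0.0013,"tz": 0.0115,"wx": 0,"wy": 0,"wz": 0,"grip": 1},
    {"tx": 0.168,"ty": 0.0013,"tz": 0.0115,"wx": 0,"wy": 0,"wz": 0,"grip": 1},
    {"tx": 0.168,"ty": 0.0013,"tz": 0.0115,"wx": 0,"wy": 0,"wz": 0,"grip": 1}
  ]
}}

```text
time_s: 22.25
tool_pos: [0.509, -0.2674, -0.0073]
orientation: [0.73, -0.057, -0.679, -0.052]
contact_force: [-0.3, -0.8, -3.6]
gripper_width: 0.187
```

```bash
python3 place.py 4 0.0 -.0200 .0008 -.0733; python3 - <<'E'
from h import *
s=sense();print(s["time_s"],s["contact_force"],s["torque"],s["tool_pos"]);save("wrist","w28.png");save("scene","s28.png")
cv2.imwrite('pics/s28c.png',cv2.resize(cv2.imread('pics/s28.png')[210:330,150:310],None,fx=5,fy=5,interpolation=2))
E
```

```text
ring [ 0.5782 -0.2775  0.0039]
[ 0.5074 -0.2657 -0.0212] [13.6664 -1.4731  2.783 ] [ 0.0431 -0.1608 -0.0375]
22.25 [-0.32   -0.8468 -3.6017] [ 0.0149  0.1643 -0.033 ] [ 0.509  -0.2674 -0.0073]
```

View pics/w28.png

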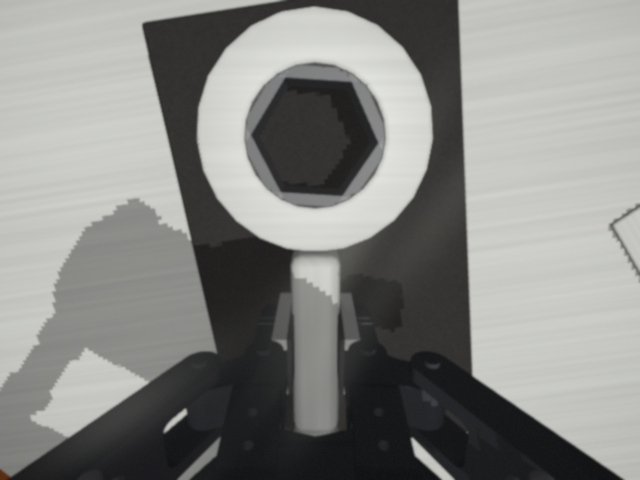

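View pics/s28c.png

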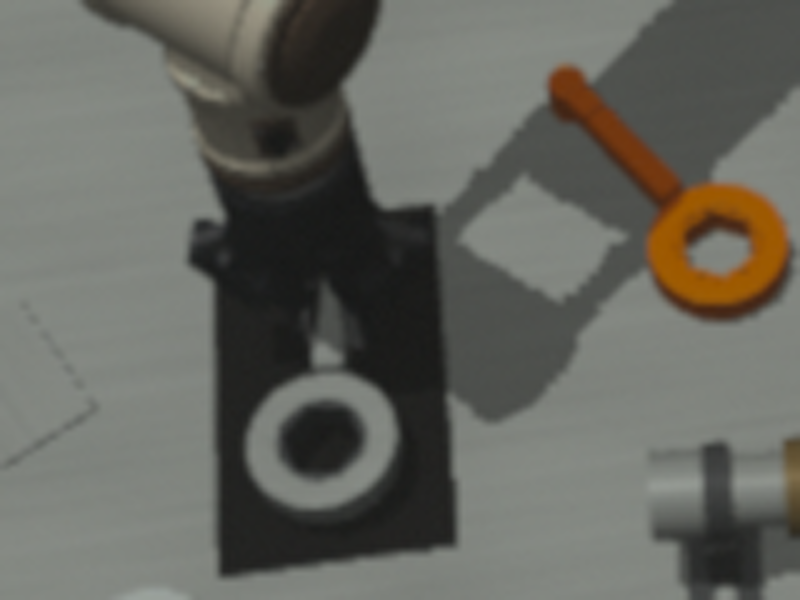

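Request:
{"name": "send_rows", "arguments": {
  "increments": [
    {"tx": 0.004,"ty": 0,"tz": 0.001,"wx": 0,"wy": 0,"wz": 0,"grip": 1},
    {"tx": 0.009,"ty": 0,"tz": 0.001,"wx": 0,"wy": 0,"wz": 0,"grip": 1},
    {"tx": 0.009,"ty": 0,"tz": 0.001,"wx": 0,"wy": 0,"wz": 0,"grip": 1}
  ]
}}

```text
time_s: 22.65
tool_pos: [0.5069, -0.2664, -0.0187]
orientation: [0.729, -0.056, -0.68, -0.053]
contact_force: [-0.2, 0.0, -4.4]
gripper_width: 0.187
```

Request:
{"name": "send_rows", "arguments": {
  "increments": [
    {"tx": 0.002,"ty": 0,"tz": 0,"wx": 0,"wy": 0,"wz": 0,"grip": 1},
    {"tx": 0.002,"ty": 0,"tz": 0,"wx": 0,"wy": 0,"wz": 0,"grip": 1}
  ]
}}

```text
time_s: 22.85
tool_pos: [0.5074, -0.2667, -0.0202]
orientation: [0.729, -0.056, -0.68, -0.053]
contact_force: [-0.7, 0.3, -4.2]
gripper_width: 0.191
```

Request:
{"name": "send_rows", "arguments": {
  "increments": [
    {"tx": 0.0015,"ty": 0,"tz": 0,"wx": 0,"wy": 0,"wz": 0,"grip": 1},
    {"tx": 0.0015,"ty": 0,"tz": 0,"wx": 0,"wy": 0,"wz": 0,"grip": 1}
  ]
}}

```text
time_s: 23.05
tool_pos: [0.5077, -0.2669, -0.0215]
orientation: [0.729, -0.056, -0.68, -0.053]
contact_force: [0.0, 0.2, -3.7]
gripper_width: 0.19
```

```bash
python3 place.py 4 0.0 -.0200 .0008 -.0733; python3 - <<'E'
from h import *
s=sense();print(s["time_s"],s["contact_force"],s["torque"],s["tool_pos"])
E
```

```text
ring [ 0.5782 -0.2775  0.0039]
[ 0.5074 -0.2657 -0.0212] [-0.3568 -1.1478  0.4369] [ 0.0004 -0.0231  0.0409]
23.05 [ 0.0359  0.2193 -3.7466] [0.0188 0.1254 0.015 ] [ 0.5077 -0.2669 -0.0215]
```

Request:
{"name": "send_rows", "arguments": {
  "increments": [
    {"tx": 0.0015,"ty": 0,"tz": 0,"wx": 0,"wy": 0,"wz": 0,"grip": 1},
    {"tx": 0.0015,"ty": 0,"tz": 0,"wx": 0,"wy": 0,"wz": 0,"grip": 1}
  ]
}}

```text
time_s: 23.25
tool_pos: [0.508, -0.267, -0.0218]
orientation: [0.729, -0.056, -0.68, -0.053]
contact_force: [-4.0, 2.0, 5.4]
gripper_width: 0.186
```

Request:
{"name": "send_rows", "arguments": {
  "increments": [
    {"tx": 0.0015,"ty": 0,"tz": 0,"wx": 0,"wy": 0,"wz": 0,"grip": 1},
    {"tx": 0.0015,"ty": 0,"tz": 0,"wx": 0,"wy": 0,"wz": 0,"grip": 1}
  ]
}}

```text
time_s: 23.45
tool_pos: [0.508, -0.267, -0.0218]
orientation: [0.729, -0.056, -0.68, -0.053]
contact_force: [-11.0, 5.9, 19.1]
gripper_width: 0.187
```

```bash
python3 - <<'E'
from h import *
s=sense();print(s["time_s"],s["contact_force"],s["torque"],s["tool_pos"])
save("wrist","w29.png")
a=cv2.imread('pics/w29.png')[50:220,235:400]
cv2.imwrite('pics/w29c.png',cv2.resize(cv2.convertScaleAbs(a,alpha=1.5),None,fx=3.5,fy=3.5,interpolation=cv2.INTER_CUBIC))
E
```

```text
23.45 [-11.0372   5.8907  19.0942] [ 0.8448  1.4641 -0.048 ] [ 0.508  -0.267  -0.0218]
```

View pics/w29c.png

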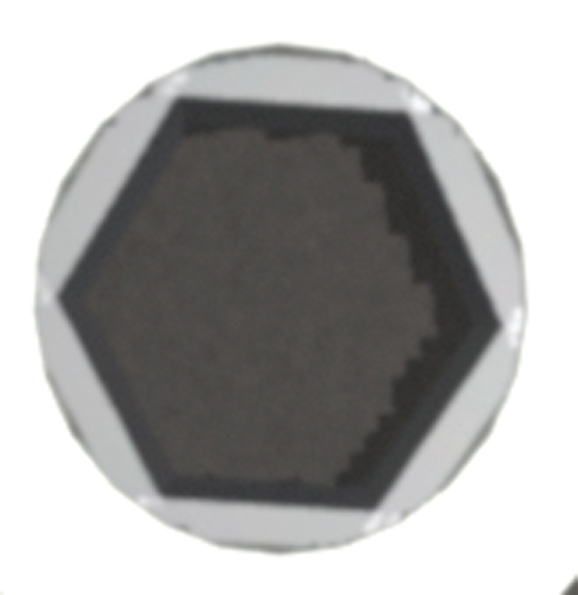

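Request:
{"name": "send_rows", "arguments": {
  "increments": [
    {"tx": -0.0012,"ty": 0,"tz": 0,"wx": 0,"wy": 0,"wz": 0,"grip": 1},
    {"tx": -0.0012,"ty": 0,"tz": 0,"wx": 0,"wy": 0,"wz": 0,"grip": 0.3},
    {"tx": -0.0012,"ty": 0,"tz": 0,"wx": 0,"wy": 0,"wz": 0,"grip": -0.3},
    {"tx": -0.0012,"ty": 0,"tz": 0,"wx": 0,"wy": 0,"wz": 0,"grip": -0.5},
    {"tx": -0.0012,"ty": 0,"tz": 0,"wx": 0,"wy": 0,"wz": 0,"grip": -0.5},
    {"tx": -0.0012,"ty": 0,"tz": 0,"wx": 0,"wy": 0,"wz": 0,"grip": -0.5}
  ]
}}

```text
time_s: 24.1
tool_pos: [0.5079, -0.267, -0.0232]
orientation: [0.729, -0.057, -0.68, -0.053]
contact_force: [-0.1, -0.2, 0.1]
gripper_width: 0.747
```

```bash
python3 - <<'E'
from h import *
s=sense();print(s["time_s"],s["contact_force"],s["torque"],s["tool_pos"],s["gripper_width"])
save("wrist","w30.png")
E
```

```text
24.1 [-0.1302 -0.1635  0.0793] [ 0.0727  0.0577 -0.0411] [ 0.5079 -0.267  -0.0232] 0.7470853944808826
```

View pics/w30.png

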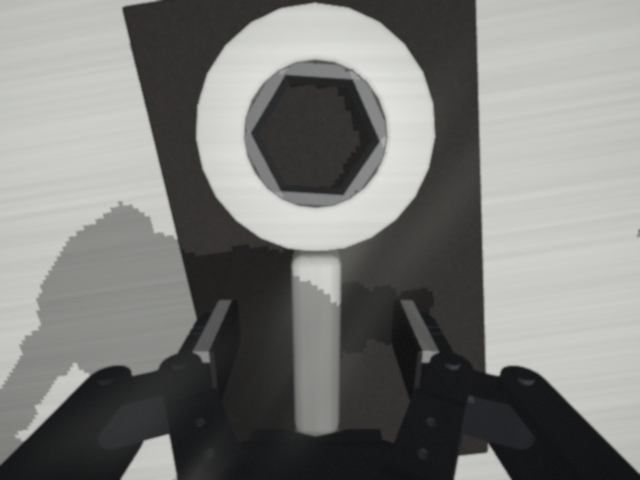

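Released. Now I'll lift straight clear and check.

Request:
{"name": "send_rows", "arguments": {
  "increments": [
    {"tx": -0.02,"ty": 0,"tz": 0,"wx": 0,"wy": 0,"wz": 0,"grip": -0.5},
    {"tx": -0.06,"ty": 0,"tz": 0,"wx": 0,"wy": 0,"wz": 0,"grip": -0.5},
    {"tx": -0.1,"ty": 0,"tz": 0,"wx": 0,"wy": 0,"wz": 0,"grip": -0.5},
    {"tx": -0.14,"ty": 0,"tz": 0,"wx": 0,"wy": 0,"wz": 0,"grip": -0.5},
    {"tx": -0.18,"ty": 0,"tz": 0,"wx": 0,"wy": 0,"wz": 0,"grip": -1},
    {"tx": -0.22,"ty": 0,"tz": 0.04,"wx": 0,"wy": 0,"wz": 0,"grip": -1},
    {"tx": -0.24,"ty": 0,"tz": 0.08,"wx": 0,"wy": 0,"wz": 0,"grip": -1},
    {"tx": -0.24,"ty": 0,"tz": 0.08,"wx": 0,"wy": 0,"wz": 0,"grip": -1},
    {"tx": -0.24,"ty": 0,"tz": 0.08,"wx": 0,"wy": 0,"wz": 0,"grip": -1}
  ]
}}

```text
time_s: 25.05
tool_pos: [0.4123, -0.2524, 0.2114]
orientation: [0.73, -0.057, -0.679, -0.053]
contact_force: [0.3, -0.5, -0.4]
gripper_width: 1.0
```

```bash
python3 - <<'E'
from h import *
s=sense();print(s["time_s"],s["contact_force"],s["tool_pos"])
save("wrist","w31.png");save("top","t31.png");save("scene","s31.png")
for n in("top","scene","wrist"):
  for t in("ring_mouth","handle_grip","mat"):
    for r in pinpoint(n,t)[:3]:
        p=cam2world(n,r["point"],s)
        if abs(p[1]+.27)<.06 and p[0]>.4:print(n,t,round(r["score"],2),p)
a=cv2.imread('pics/t31.png')[120:280,220:450];cv2.imwrite('pics/t31c.png',cv2.resize(a,None,fx=3.4,fy=3.4,interpolation=2))
E
```

```text
25.05 [ 0.2709 -0.5143 -0.3905] [ 0.4123 -0.2524  0.2114]
top ring_mouth 0.73 [ 0.581  -0.2783  0.0031]
top handle_grip 0.96 [ 0.5107 -0.265   0.0219]
top mat 0.58 [ 0.5296 -0.2753 -0.0031]
scene ring_mouth 0.74 [ 0.5737 -0.2758  0.0054]
scene handle_grip 0.61 [ 0.4992 -0.2704  0.0274]
wrist handle_grip 0.86 [ 0.5019 -0.2654  0.0186]
wrist mat 0.79 [ 0.526  -0.2784 -0.0004]
```

View pics/w31.png

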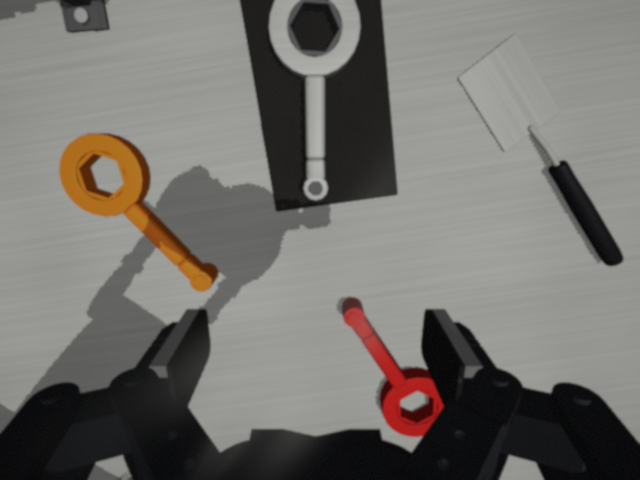

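View pics/t31c.png

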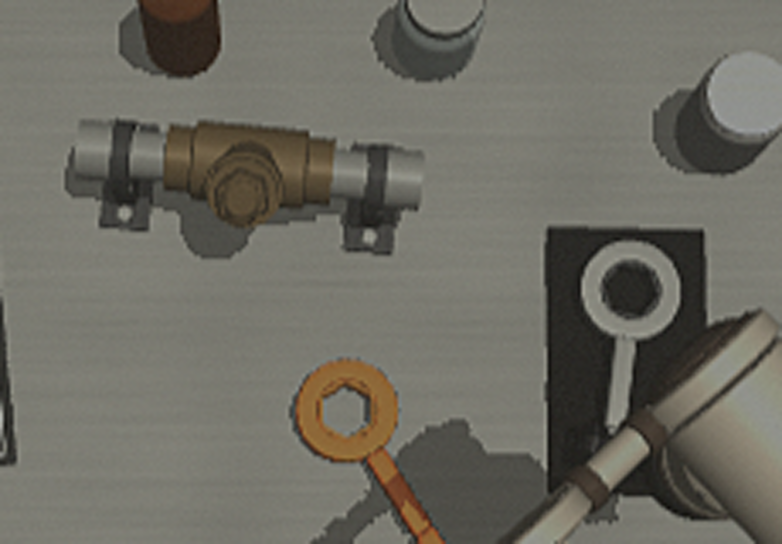

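View pics/s31.png

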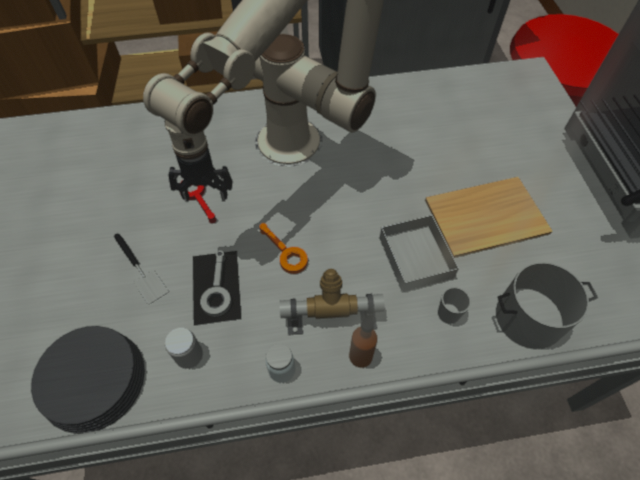

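```bash
python3 -c "
from bench import *
print(hand_in(), sense()['time_s'])"
```

```text
the job is handed in; nothing more can be done
the job is handed in; nothing more can be done
```

The cap is screwed clockwise to its stop and the steel spanner is back on the mat, same side up. I handed the job in at about 25 s of the 72 s allowed.

- **Picking up:** I took the steel spanner, not the orange or red one. My first grip shut on nothing, because the pads end about 35 mm short of the reported TCP. I lowered step by step and gripped it on the second try.
- **Turning:** I lined up the two hexagons through the wrist camera and lowered the ring until it met firm resistance (about 22 N) at the expected seat depth. Two clockwise strokes turned the cap about 85 degrees in all. It then stopped moving, and my estimate of the torque rose to about 2 Nm against the normal 0.45 Nm.
- **Putting back:** The last pictures show the spanner flat within the mat, close to where it lay before. Nothing was knocked over and the gripper touches nothing. Forces read at the end of each move stayed under about 30 N.

**Checks that disagreed:**
- **Ring sat tight:** Under the stop torque, the drive sat about 12 degrees round on the cap; the play allows about 8. It then needed a steady pull of about 12 N to lift off.
- **Cap angle:** It read 10.7 to 11.8 degrees while held at the stop and 12.1 degrees after lifting off. That is within my measuring error, but the cap may have moved back by up to 1 degree.

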